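# Pack the engraver's block case

## Robot

A 7-joint arm with a two-finger parallel gripper is mounted at the origin on the work surface. World frame = base frame: x ahead of the robot, y to its left, z up, the work surface at z = 0. Lengths are in m, angles in rad, forces in N, time in s.
With the tool pointing down it reaches from about 0.425 to 0.925 m from the base axis. Payload 6.8 kg.
Tool frame: the origin (TCP) lies at the centre of the arm's flange, where the gripper is bolted on; the fingertips stand 173 mm ahead of it and the grasp point (between the pads) lies 155 mm ahead of it; y points along the fingers, x is the direction in which the jaws open and shut, and the axes are right-handed (so a half turn about y gives the same grasp; the last joint's range is limited). The gripper opens to 85 mm and grips with 20 to 120 N. Pads are 22 mm wide; open, the fingers measure 114 mm over their backs; the gripper's body (76 mm by 85 mm) begins 54 mm behind the grasp point. The pads swing forward as they close: fully open they stand 13 mm farther back than shut.
Start: joints at [-0.108, 0.477, 0.022, 1.555, -0.011, 1.109, -0.083], TCP at [0.675, 0, 0.405] pointing down, gripper open.
Joint ranges: [-2.96, 2.96], [-0.34, 2.1], [-1.41, 1.46], [0.24, 2.44], [-1.37, 4.51], [0.17, 1.92], [-2.96, 2.96]. Speed limits (rad/s): [2.39, 2.39, 3.14, 3.14, 3.14, 3.14, 3.14].

## Interface

Orientations are given as a unit quaternion [w, x, y, z].
In Python, from station import bot gives the robot as it stands.
- The arm moves only by the tool carry_out, never from a script. Its argument "plan" is a list of rows, each an object of numbers: "x", "y", "z": the shift along the tool's x, y, z in cm; "ax", "ay", "az": the turn, a rotation vector about the tool's x, y, z in rad. In form: [{"x": .., "y": .., "z": .., "ax": .., "ay": .., "az": ..}, ...]. A call has 1 to 12 rows; each row is the pose to reach, as a shift and turn from the pose measured when the call began, along the tool's axes at that moment; what a row does not reach only later rows make up. A row lasts 1/10 s, in which the tool goes at most 50 mm and 8.59 degrees, less where a joint would pass 70% of its speed; a pose out of reach is approached as far as the arm can. A call with a gripper value outside its range is refused whole. "gripper" is the opening, from 0 (shut) to 1 (fully open), set as the call begins (left out, the last holds). The fingers move at their own pace and stop on an object; "newtons" is the grip in N (left out, the last holds). Time passes only in rows, so rows that repeat a pose let the fingers close. It gives the time, the measured TCP pose, the force and the opening at its end, in the units of the state.
- bot.get_obs(): the state, without advancing time (a new reading comes with each control period).
- bot.read_camera(name): name is "scene" or "side" or "wrist"; returns a dict with "image" (400x640x3 uint8, red, green, blue), "z_map" (400x640 float32, m along the optical axis (not along the pixel's ray), 0 where there is no reading), "intrinsics" (3x3 intrinsics, pixels), "k1" (the pictures are not rectified: a ray, as slopes to the right and down, at radius r is drawn at 1 + k1 r^2 times it, then the intrinsics apply), "cam_to_world" (4x4, takes a point from camera to world coordinates); the wrist camera has in their place "hand_eye" (4x4, takes a point from camera to tool coordinates, whose origin is the TCP and whose axes are the tool frame's). Camera axes: x right, y down, z forward; pixel columns grow to the right and rows downward; lengths in m; the calibration is good to about 2 mm. A picture is of the moment at which its call begins: read the wrist's pose just before it.
- bot.hand_in(): hands the job in, once; it reports no verdict.
Trained networks look in a picture, given as the dict that the camera call returned (one of the last four; its "shot" number tells which), for a name from the list of things; names that differ only in an ending like _2 or _b are one class to them, and where a whole thing is asked for, a point or a joint stands for the part that bears it (a point fixed in the world has none). Each returns a list of dicts, best first, with "conf" (0 to 1); they miss things now and then, are a little off and sometimes report something else, mostly with a low value. They report only what shows in the picture. A call takes as long as a camera call. They do not tell look-alikes from the thing itself.
- bot.cut_out(picture, thing): "mask" (400x640 bool, what is visible of it) and "xy" ([column, row] in pixels, amid what is visible of it).
The state is a dict: "t": time; "q": joint angles; "joint_vel": joint speeds; "joint_torque": joint torques, N m; "eef_pos": TCP position; "tool_rot": TCP orientation; "contact_force": force on the tool from outside, world axes, zero at the start; "torque": the same for the moment, N m; "gripper_width": opening from 0.0 (shut) to 1.0 (fully open).
Only numpy, scipy, OpenCV 4.12 (cv2) and the standard library are available. Lean on these libraries where they do the work, as an engineer would, in place of code of your own. Each camera call takes 0.05 s, during which the arm holds its last target. There are 200 camera calls.

## Task

Pack the plywood block case: swing the hasp off the staple, open the lid right up and lay every printing block flat, copper face up, in a bay of its own on the case floor; only then lay every engraving tool over them in its own pair of notches, handle in a wide notch and shank in the narrow one opposite. Shut the lid fully and swing the hasp back up over the staple. Leave the jar and the ink tin where they stand.

Things in the scene. Friction and masses are not known exactly. Their poses are not given: they have to be found in the camera images.
- case: Plywood block case, fixed on the table, 200 (x) by 206 (y) by 72 mm high without its 10 mm lid; walls and floor 8 mm. Origin: centre of its underside; -x side = front with the hasp, +x side = lid hinges. Inside: three block bays on the floor, and above their ends two boards across the case (along x, 12 mm thick, at y = +67.5 and -57.5 mm) with three notches each to carry tools over the blocks.
- lid (a joint): Lid angle in rad: 0 shut, 1.7 fully open, just past upright. Flat plywood 202 by 206 by 10 mm, 0.28 kg, hinged on the case's top +x edge. A friction stay holds it wherever it is left: about 4 N at the knob lifts it, and it must be pressed down to shut. A steel wire staple stands 16 mm out of the middle of its front edge.
- lid_hinge (a point): Middle of the lid's hinge axis: case x = +100, y = 0, z = 72 mm. The axis is parallel to the case's y.
- lid_knob (a point): Centre of the head of the lid's black knob, head 19 mm diameter and 20 mm tall on a 16 mm stem of 14 mm diameter, standing on the lid's top 30 mm behind its front edge. 172 mm from the hinge axis along the lid and 32.5 mm off the lid's underside plane (which holds the axis). Lid shut: case x = -72, y = 0, z = 104.5 mm.
- hasp (a joint): Hasp angle in rad: 0 = upright at the case front with its slot over the lid's staple (the lid then lifts 10 mm at most); 1.5 = swung out and down, nearly level. Steel strap 30 mm wide, 4 mm thick, hinged on the case front, 16 mm wide slot. Stiff hinge: stays where left, under 1 N at the tip. It passes over the staple only if the lid is fully shut.
- hasp_hinge (a point): Middle of the hasp's hinge axis: case x = -107, y = 0, z = 45 mm. The axis is parallel to the case's y.
- hasp_tip (a point): Middle of the hasp's finger tongue, 65 mm from its hinge axis: 16 mm wide (along case y), 4 mm thick with a 9 mm rolled end, from 55 to 73 mm off the axis. Angle 0: case x = -107, z = 110 mm, the tongue standing up to 36 mm above the lid's top. Angle 1.5: 65 mm in front of the hinge, z = 50 mm. It can be pinched across its width from above at any angle.
- bay0 (a point): Centre of the floor of block bay 0 (case x = -57, y = 5, z = 8 mm). The bay is 46 mm wide (case x) and 113 mm long (case y). Its long sides are 12 to 16 mm high dividers and battens, its ends the notched boards. It takes one block, any one, lengthwise; a block must be gripped by its 40 mm wide ends to get it in beside others.
- rest0 (a point): Where a tool's origin lies when it rests in notch pair 0, above bay 0 (case x = -57, y = 37.5, z = 48.5 mm): tool along case y, tip to -y, any tool, 12 mm play lengthwise. Handle board (case y = 67.5): notches 29 mm wide, bottom z = 38, board top z = 48 mm. Shank board (case y = -57.5): 14 mm wide, bottom z = 45.5, top z = 53.5 mm.
- bay1 (a point): Centre of the floor of block bay 1 (case x = -7, y = 5, z = 8 mm). The bay is 46 mm wide (case x) and 113 mm long (case y). Its long sides are 12 to 16 mm high dividers and battens, its ends the notched boards. It takes one block, any one, lengthwise; a block must be gripped by its 40 mm wide ends to get it in beside others.
- rest1 (a point): Where a tool's origin lies when it rests in notch pair 1, above bay 1 (case x = -7, y = 37.5, z = 48.5 mm): tool along case y, tip to -y, any tool, 12 mm play lengthwise. Handle board (case y = 67.5): notches 29 mm wide, bottom z = 38, board top z = 48 mm. Shank board (case y = -57.5): 14 mm wide, bottom z = 45.5, top z = 53.5 mm.
- bay2 (a point): Centre of the floor of block bay 2 (case x = 43, y = 5, z = 8 mm). The bay is 46 mm wide (case x) and 113 mm long (case y). Its long sides are 12 to 16 mm high dividers and battens, its ends the notched boards. It takes one block, any one, lengthwise; a block must be gripped by its 40 mm wide ends to get it in beside others.
- rest2 (a point): Where a tool's origin lies when it rests in notch pair 2, above bay 2 (case x = 43, y = 37.5, z = 48.5 mm): tool along case y, tip to -y, any tool, 12 mm play lengthwise. Handle board (case y = 67.5): notches 29 mm wide, bottom z = 38, board top z = 48 mm. Shank board (case y = -57.5): 14 mm wide, bottom z = 45.5, top z = 53.5 mm.
- block0: Loose printing block: light wooden base with a copper face showing a dark disc and a bar; 40 mm (x) by 56 mm (y) by 23 mm high (z), 80 g. Origin: centre of its underside; z points out of the copper face. May be absent.
- block1: Loose printing block: light wooden base with a copper face showing five slanting dark bars; 40 mm (x) by 56 mm (y) by 23 mm high (z), 80 g. Origin: centre of its underside; z points out of the copper face. May be absent.
- block2: Loose printing block: light wooden base with a copper face showing a dark slanted square with a copper dot; 40 mm (x) by 56 mm (y) by 23 mm high (z), 80 g. Origin: centre of its underside; z points out of the copper face. May be absent.
- burin: Loose engraving tool (burin): brown wooden handle of 21 mm square section, 90 mm long, with a steel shank 6 to 9 mm thick and 75 mm long out of its +x end, 70 g. Origin: on the axis, at the middle of the handle (10.5 mm above what the handle lies on); x points along the tool to its tip. Centre of mass about 14 mm from the origin towards the tip. May be absent.
- scraper: Loose engraving tool (scraper): red handle of 21 mm square section, 90 mm long, with a steel shank 6 to 9 mm thick and 75 mm long out of its +x end, 70 g. Origin: on the axis, at the middle of the handle (10.5 mm above what the handle lies on); x points along the tool to its tip. Centre of mass about 14 mm from the origin towards the tip. May be absent.
- burnisher: Loose engraving tool (burnisher): black handle of 21 mm square section, 90 mm long, with a steel shank 6 to 9 mm thick and 75 mm long out of its +x end, 70 g. Origin: on the axis, at the middle of the handle (10.5 mm above what the handle lies on); x points along the tool to its tip. Centre of mass about 14 mm from the origin towards the tip. May be absent.
- jar: Bystander: closed glass jar with a green cap, 68 mm diameter, 95 mm tall. Origin: centre of its underside.
- ink_tin: Bystander: closed blue ink tin, 90 mm diameter, 55 mm tall. Origin: centre of its underside.
There are look-alikes about, which are no part of the job. Several things have the shape of the scraper; the one meant has the colours described above.

How it is judged:
On the way, in this order (a step that is already met when the one before it is completed fails the run):
1. the hasp is swung off the staple (at least 0.8 rad) with the lid still down (value of joint hasp above 0.8 rad and value of joint lid below 0.1 rad), for 0.1 s.
2. the lid is opened right up (at least 1.4 rad) (value of joint lid above 1.4 rad), for 0.2 s.
3. every printing block lies flat on the case floor in a bay, copper face up, while no tool is in the case yet (z of block0 in the frame of case between 0.004 and 0.0125 m and x of block0 in the frame of case between -0.083 and 0.069 m and y of block0 in the frame of case between -0.06 and 0.07 m and angle between each of block0, block1, block2's own z axis and vertical below 0.12 rad and z of block1 in the frame of case between 0.004 and 0.0125 m and x of block1 in the frame of case between -0.083 and 0.069 m and y of block1 in the frame of case between -0.06 and 0.07 m and z of block2 in the frame of case between 0.004 and 0.0125 m and x of block2 in the frame of case between -0.083 and 0.069 m and y of block2 in the frame of case between -0.06 and 0.07 m and horizontal distance between each of burin, scraper, burnisher and case above 0.075 m), for 0.2 s.
4. every tool lies in its notches above the blocks (z of burin in the frame of case between 0.044 and 0.0525 m and x of burin in the frame of case between -0.075 and 0.06 m and y of burin in the frame of case between 0.018 and 0.058 m and angle between the x axis of each of burin, scraper, burnisher and the y axis of case, either way round below 0.1 rad and z of scraper in the frame of case between 0.044 and 0.0525 m and x of scraper in the frame of case between -0.075 and 0.06 m and y of scraper in the frame of case between 0.018 and 0.058 m and z of burnisher in the frame of case between 0.044 and 0.0525 m and x of burnisher in the frame of case between -0.075 and 0.06 m and y of burnisher in the frame of case between 0.018 and 0.058 m), for 0.2 s.
At the end, for the whole second after the job is handed in: All blocks flat in the bays, copper up (underside within 4.5 mm of the floor, tilt under 0.12 rad); all tools in their notches (origin 44 to 52.5 mm above the case's underside, along it within 0.1 rad); lid shut (under 0.03 rad), hasp over the staple (under 0.12 rad), all at rest (all of step 4 and z of block0 in the frame of case between 0.004 and 0.0125 m and x of block0 in the frame of case between -0.083 and 0.069 m and y of block0 in the frame of case between -0.06 and 0.07 m and angle between each of block0, block1, block2's own z axis and vertical below 0.12 rad and z of block1 in the frame of case between 0.004 and 0.0125 m and x of block1 in the frame of case between -0.083 and 0.069 m and y of block1 in the frame of case between -0.06 and 0.07 m and z of block2 in the frame of case between 0.004 and 0.0125 m and x of block2 in the frame of case between -0.083 and 0.069 m and y of block2 in the frame of case between -0.06 and 0.07 m and value of joint lid below 0.03 rad and value of joint hasp below 0.12 rad and linear speed of each of block0, block1, block2, burin, scraper, burnisher below 0.02 m/s and velocity of joint each of hasp, lid below 0.1 rad/s); the robot touches nothing.
It fails at once if the jar is shifted by more than 25 mm (distance of jar from where it was at the start of the episode above 0.025 m).
It fails at once if the ink tin is shifted by more than 25 mm (distance of ink_tin from where it was at the start of the episode above 0.025 m).
Of block0, block1, block2 only 2 to 3 are there at a start; the rules pass over those that are not, and their reading is None.
Of burin, scraper, burnisher only 2 to 3 are there at a start; the rules pass over those that are not, and their reading is None.
At some moment in a run one of block0, block1, block2, burin, scraper, burnisher may be knocked a few centimetres aside while the robot is not near it.
Once in a run the grip may slacken for a moment while it holds something.
It also fails if it takes over 208 s, if anything falls off the work surface, if the arm or the gripper's body presses on something with over 40 N, if the wrist force passes 120 N, or if a joint passes its speed limit or range.

## Working session

There is one attempt and no reset: what is moved stays moved. The work goes in short steps, Python scripts to look and compute and a tool call to move; the robot and the scene stay as the last step left them, time stands still between calls to the robot, and variables do not carry over. Pictures are saved under pics/ and viewed, about 12 in all and at most 16, crops included, and the job is handed in when it is done.

Besides the shell and the picture viewer there is one more tool, called after "Call:" as a command line: name --argument value ..., lists and objects as JSON in quotes. carry_out: Moves the arm, as the interface text tells. Its arguments: {"type":"object","properties":{"plan":{"type":"array","items":{"type":"object","properties":{"x":{"type":"number"},"y":{"type":"number"},"z":{"type":"number"},"ax":{"type":"number"},"ay":{"type":"number"},"az":{"type":"number"}}}},"gripper":{"type":"number"},"newtons":{"type":"number"}},"required":["plan"]}

```bash
mkdir -p pics; ls; cat > h.py <<'E'
import sys; sys.path.insert(0,'.')
import numpy as np, cv2
from scipy.spatial.transform import Rotation as R
from station import bot
def T_tool(o):
    T=np.eye(4); q=o['tool_rot']; T[:3,:3]=R.from_quat([q[1],q[2],q[3],q[0]]).as_matrix(); T[:3,3]=o['eef_pos']; return T
def cam(name):
    o=bot.get_obs(); p=bot.read_camera(name)
    p['T']=p['cam_to_world'] if name!='wrist' else T_tool(o)@p['hand_eye']
    return p
def save(p,fn,crop=None,s=1):
    im=p['image'][:,:,::-1]
    if crop: im=im[crop[1]:crop[3],crop[0]:crop[2]]
    cv2.imwrite('pics/'+fn,cv2.resize(im,None,fx=s,fy=s,interpolation=cv2.INTER_CUBIC))
def rays(p,uv):
    uv=np.atleast_2d(uv).astype(float); K=p['intrinsics']
    d=np.c_[(uv[:,0]-K[0,2])/K[0,0],(uv[:,1]-K[1,2])/K[1,1]]; s=d.copy()
    for _ in range(10): s=d/(1+p['k1']*(s**2).sum(1,keepdims=True))
    return np.c_[s,np.ones(len(s))]
def pts(p,uv):
    uv=np.atleast_2d(uv).astype(int); z=p['z_map'][uv[:,1],uv[:,0]]
    c=rays(p,uv)*z[:,None]; w=c@p['T'][:3,:3].T+p['T'][:3,3]; w[z==0]=np.nan; return w
def onplane(p,uv,h):
    d=rays(p,uv)@p['T'][:3,:3].T; o=p['T'][:3,3]; return o+d*((h-o[2])/d[:,2])[:,None]
def mpts(p,m):
    v,u=np.nonzero(m); w=pts(p,np.c_[u,v]); return w[~np.isnan(w[:,0])]
def proj(p,w):
    Ti=np.linalg.inv(p['T']); c=np.atleast_2d(w)@Ti[:3,:3].T+Ti[:3,3]; s=c[:,:2]/c[:,2:]
    s=s*(1+p['k1']*(s**2).sum(1,keepdims=True)); K=p['intrinsics']; return np.c_[s[:,0]*K[0,0]+K[0,2],s[:,1]*K[1,1]+K[1,2]]
def rect(w):
    (c,s,a)=cv2.minAreaRect(w[:,:2].astype(np.float32)*1000); return np.round(c,1),np.round(s,1),round(a,1)
E
python3 - <<'E'
from h import *
for n in ['scene','side']:
    p=cam(n); save(p,n+'0.png',s=1.25); print(n,np.round(p['T'],3).tolist(),np.round(p['intrinsics'],1).tolist(),p['k1'])
    for th in ['case','lid','lid_knob','hasp_tip','hasp','block0','block1','block2','burin','scraper','burnisher','jar','ink_tin']:
        for d in bot.cut_out(p,th)[:4]:
            w=mpts(p,d['mask'])
            if len(w)>5: print(n,th,round(d['conf'],2),np.round(d['xy']),len(w),np.round(np.median(w,0),3),'zmax',np.round(np.percentile(w[:,2],95),3),*rect(w))
print(bot.get_obs())
E
```

```text
pics
scene [[-0.343, 0.644, -0.684, 1.123], [0.939, 0.233, -0.252, 0.125], [-0.003, -0.729, -0.685, 0.724], [0.0, 0.0, 0.0, 1.0]] [[389.8, 0.0, 315.5], [0.0, 389.8, 199.8], [0.0, 0.0, 1.0]] -0.06136264780836286
scene case 0.67 [424. 263.] 9675 [0.585 0.165 0.082] zmax 0.085 [509.3 156.7] [259.3 272.2] 85.0
scene lid 0.84 [427. 251.] 7154 [0.557 0.166 0.083] zmax 0.085 [496.1 164.1] [206.3 299.4] 85.5
scene lid_knob 0.84 [428. 254.] 7270 [0.556 0.167 0.083] zmax 0.085 [495.5 165.3] [230.  299.7] 85.0
scene hasp_tip 0.69 [380. 225.] 49 [0.537 0.056 0.111] zmax 0.12 [533.2  53.9] [ 8.1 23.3] 80.8
scene hasp_tip 0.2 [212. 231.] 376 [ 0.612 -0.34   0.023] zmax 0.026 [ 606.  -349.9] [55.6 50.6] 11.3
scene hasp 0.51 [376. 226.] 103 [0.538 0.056 0.097] zmax 0.119 [483.8  53.5] [128.2  10.2] 1.4
scene hasp 0.27 [427. 261.] 9422 [0.585 0.165 0.083] zmax 0.085 [495.8 163.3] [231.8 300.4] 85.0
scene block0 0.91 [212. 229.] 413 [ 0.609 -0.339  0.023] zmax 0.026 [ 593.1 -351.5] [83.  50.7] 14.7
scene block0 0.56 [223. 207.] 361 [ 0.524 -0.347  0.023] zmax 0.026 [ 508.8 -351.6] [43.7 78.9] 85.8
sce
[... 3928 characters left out ...]
 'q': array([-0.10809439,  0.47699626,  0.02242957,  1.55542236, -0.01147663,
        1.10930848, -0.08310596]), 'joint_vel': array([ 0.00041667,  0.00102042, -0.00014386,  0.00052542, -0.00055033,
        0.00090046, -0.00135055]), 'joint_torque': array([ 5.12509341e-04, -5.96320045e+01,  1.60651691e+00, -2.81540483e+01,
        1.24714905e-02,  1.68818275e-03,  9.71198972e-06]), 'eef_pos': array([ 6.75004048e-01, -1.99285288e-05,  4.04701537e-01]), 'tool_rot': array([-7.07099213e-01,  7.07114349e-01, -1.85596926e-05,  1.59305714e-05]), 'contact_force': array([0.42640299, 0.13384846, 0.61733346]), 'torque': array([ 0.00554058, -0.01989783, -0.03356997]), 'gripper_width': 0.9946891187296266}
```

View pics/scene0.png

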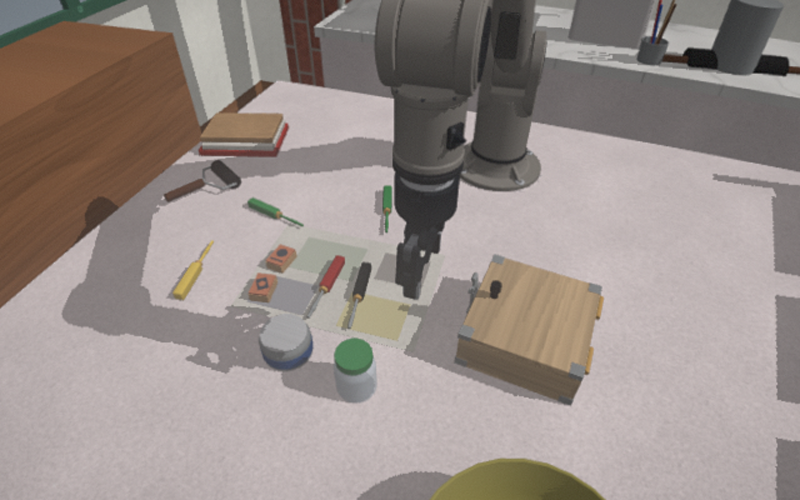

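View pics/side0.png

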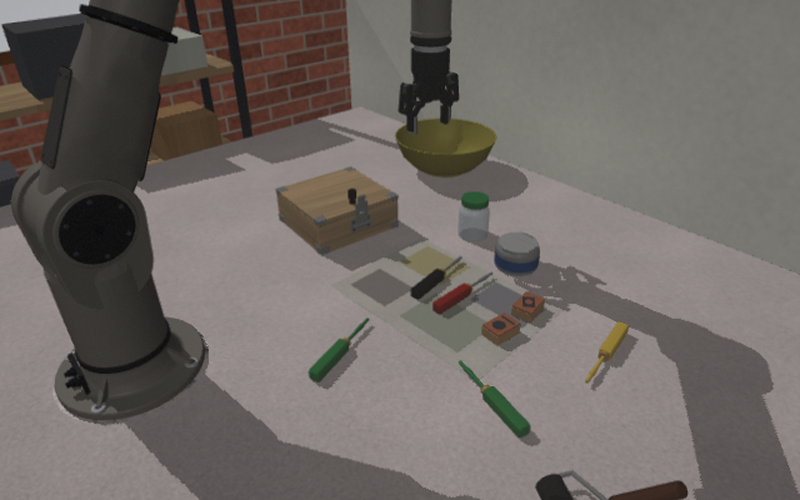

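Candidates (pixels of the scene0 view): the red tool at (333,275) is the scraper. The greens at (268,210) and (387,200) and the yellow at (190,280) are look-alikes. The black tool at (362,282) is the burnisher. The blocks at (281,258) (disc) and (263,287) (square) are block0 and block2. No burin or block1 shows: the brown handle at (200,188) belongs to the roller. The case's hasp faces world -y.

```bash
python3 - <<'E'
from h import *
for n in ['scene','side']:
    p=cam(n)
    hsv=cv2.cvtColor(p['image'],cv2.COLOR_RGB2HSV)
    v,u=np.mgrid[0:400,0:640]; w=pts(p,np.c_[u.ravel(),v.ravel()]).reshape(400,640,3)
    box=lambda x0,x1,y0,y1,z0,z1:(w[...,0]>x0)&(w[...,0]<x1)&(w[...,1]>y0)&(w[...,1]<y1)&(w[...,2]>z0)&(w[...,2]<z1)
    def big(m):
        k,l,s,_=cv2.connectedComponentsWithStats(m.astype(np.uint8)); return l==1+np.argmax(s[1:,4])
    m=big(box(.3,.75,-.0,.35,.076,.092)); print(n,'lid',*rect(w[m]),np.median(w[m],0)[2].round(4))
    m=box(.45,.62,.06,.12,.098,.13); print('knob',np.median(w[m],0).round(4),m.sum(),w[m][:,2].max())
    m=box(.45,.62,.02,.065,.1,.13); print('tongue',np.median(w[m],0).round(4),m.sum(),w[m][:,2].max())
    for nm,b in dict(b0=(.45,.56,-.41,-.29),b2=(.56,.67,-.4,-.28),scr=(.42,.68,-.27,-.2),bur=(.42,.68,-.2,-.1)).items():
        m=big(box(*b,.012,.035)); a=w[m]; print(nm,m.sum(),*rect(a),'top',np.percentile(a[:,2],80).round(4))
        if nm[0]=='b' and nm!='bur': t=a[a[:,2]>.019]; print('  top',*rect(t),t[:,:2].mean(0).round(4))
    if n=='scene': save(p,'crop1.png',(170,170,330,290),4)
p=cam('wrist'); save(p,'w0.png'); print(np.round(p['hand_eye'],3).tolist(),p['intrinsics'][0,0])
E
```

```text
scene lid [539.6 159. ] [224.6 210.3] 85.1 0.083
knob [0.5387 0.0931 0.1137] 86 0.11816560731245451
tongue [0.5368 0.0548 0.1149] 49 0.12125866424003007
b0 305 [ 520.  -352.6] [41.8 58.7] 87.8 top 0.0251
  top [ 519.3 -352.5] [41.8 57.2] 87.7 [ 0.5209 -0.3516]
b2 322 [ 603.7 -343.6] [58.5 37.5] 10.0 top 0.0248
  top [ 604.3 -343.4] [57.5 37.2] 9.4 [ 0.6052 -0.343 ]
scr 318 [ 556.3 -230. ] [165.2  21.1] 3.4 top 0.0223
bur 280 [ 535.8 -164. ] [122.5  22. ] 10.2 top 0.0227
side lid [538.9 157.4] [223.1 211.4] 85.8 0.0848
knob [0.5292 0.0878 0.1099] 54 0.11834661505464217
tongue [0.5286 0.0542 0.109 ] 49 0.12060099107820554
b0 431 [ 517.  -351.7] [42.2 58.7] 85.2 top 0.0252
  top [ 517.8 -351.7] [40.8 58.7] 88.2 [ 0.5155 -0.353 ]
b2 363 [ 601.5 -344.9] [60.2 40.4] 11.8 top 0.0254
  top [ 602.5 -344.7] [58.3 40.4] 11.8 [ 0.6    -0.3461]
scr 347 [ 554.8 -229.9] [164.   24.2] 2.5 top 0.023
bur 313 [ 554.7 -160.9] [168.6  21.3] 10.5 top 0.023
[[1.0, -0.001, 0.0, -0.001], [-0.001, -0.281, 0.96, 0.032], [-0.001, -0.96, -0.281, 0.071], [0.0, 0.0, 0.0, 1.0]] 318.01055187367945
```

View pics/crop1.png

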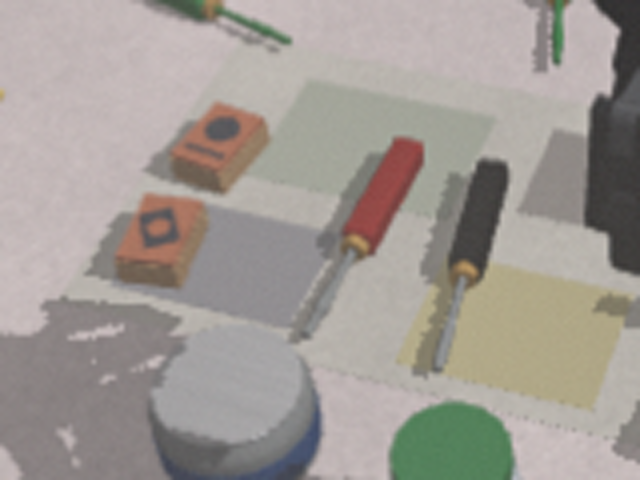

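View pics/w0.png

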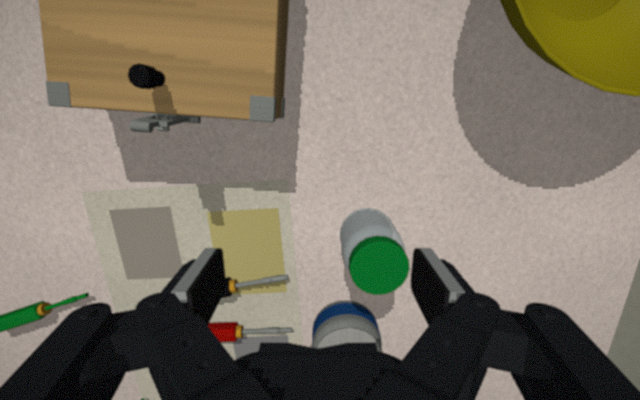

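The crop shows the disc block at crop (220,130) and the square block at (160,230), both copper up. The red scraper is at (385,195) and the black burnisher at (475,220). The wrist view has the lid top with its knob at (147,76) and the hasp at (165,122). Image up is world +y and tool y points down.

Call:
carry_out --plan '[{"x": -4,"z": 1.5,"ay": 0.03},{"x": -8,"z": 3,"ay": 0.06},{"x": -12,"z": 4.5,"ay": 0.06},{"x": -14,"z": 5,"ay": 0.06},{"x": -14,"z": 5,"ay": 0.06},{"x": -14,"z": 5,"ay": 0.06}]' --gripper 0.6

```text
invalid input
```

```bash
python3 - <<'E'
from h import *
o=bot.get_obs(); print(o['t'],o['eef_pos'],o['tool_rot'],o['gripper_width'])
p=cam('wrist'); save(p,'w1.png')
v,u=np.mgrid[0:400,0:640]; w=pts(p,np.c_[u.ravel(),v.ravel()]).reshape(400,640,3)
m=(w[...,2]>.077)&(w[...,2]<.09)&(w[...,0]>.3)&(w[...,0]<.75)&(w[...,1]>0.04)&(w[...,1]<.4)
print('lidz',np.median(w[m],0),m.sum(),*rect(w[m]))
m2=cv2.morphologyEx(m.astype(np.uint8),cv2.MORPH_OPEN,np.ones((9,9))); print(*rect(w[m2>0]))
for nm,mm in dict(knob=(w[...,2]>.1)&(w[...,1]>.075)&(w[...,1]<.13)&(abs(w[...,0]-.53)<.06)&(w[...,2]<.13),tong=(w[...,2]>.095)&(w[...,1]<.072)&(w[...,1]>.02)&(abs(w[...,0]-.53)<.06)&(w[...,2]<.13)).items():
    a=w[mm]; print(nm,len(a),a.mean(0).round(4),a.min(0).round(4),a.max(0).round(4))
E
```

```text
1.55 [6.75025869e-01 3.25907220e-05 4.04688505e-01] [ 7.07121820e-01 -7.07091742e-01 -2.07634680e-05 -4.92415489e-07] 1.0003621277791583
lidz [0.54439036 0.11239952 0.08165212] 25961 [535.2 101.5] [109.7 211.9] 88.5
[535.1 110.8] [ 99.3 208.9] 86.3
knob 602 [0.5367 0.0922 0.1111] [0.5247 0.0832 0.1   ] [0.544  0.1019 0.1153]
tong 382 [0.5339 0.0545 0.1103] [0.5168 0.0488 0.095 ] [0.5473 0.0588 0.1182]
```

View pics/w1.png

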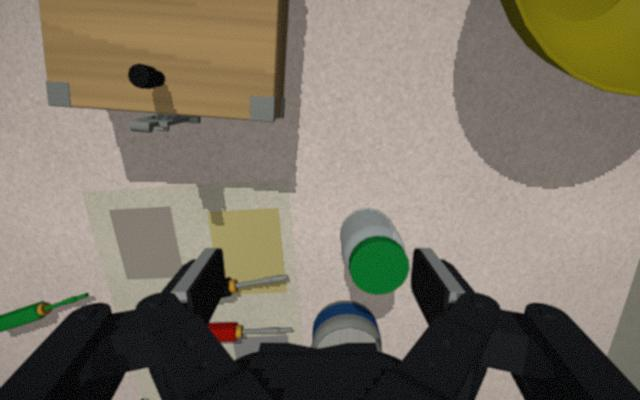

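The move was refused, perhaps because every row needs all six keys. The picture is unchanged.

Call:
carry_out --plan '[{"x": -4,"y": 0,"z": 1.5,"ax": 0,"ay": 0.03,"az": 0},{"x": -8,"y": 0,"z": 3,"ax": 0,"ay": 0.06,"az": 0},{"x": -12,"y": 0,"z": 4.5,"ax": 0,"ay": 0.06,"az": 0},{"x": -14,"y": 0,"z": 5,"ax": 0,"ay": 0.06,"az": 0},{"x": -14,"y": 0,"z": 5,"ax": 0,"ay": 0.06,"az": 0}]' --gripper 0.6 --newtons 40

```text
t: 2.1
eef_pos: [0.5326, 0.0511, 0.405]
tool_rot: [0.707, -0.707, 0.021, -0.02]
contact_force: [0.7, 0.2, -0.3]
gripper_width: 0.604
```

```bash
cat > lid.py <<'E'
from h import *
o=bot.get_obs(); print(o['t'],o['eef_pos'],o['tool_rot'],o['gripper_width'])
p=cam('wrist'); save(p,'w1.png')
v,u=np.mgrid[0:400,0:640]; w=pts(p,np.c_[u.ravel(),v.ravel()]).reshape(400,640,3)
m=(w[...,2]>.077)&(w[...,2]<.09)&(w[...,0]>.3)&(w[...,0]<.75)&(w[...,1]>0.04)&(w[...,1]<.4)
m2=cv2.morphologyEx(m.astype(np.uint8),cv2.MORPH_OPEN,np.ones((15,15))); print(np.median(w[m],0),*rect(w[m2>0]))
for nm,mm in dict(knob=(w[...,2]>.1)&(w[...,1]>.075)&(w[...,1]<.13)&(abs(w[...,0]-.53)<.06)&(w[...,2]<.13),tong=(w[...,2]>.095)&(w[...,1]<.072)&(w[...,1]>.02)&(abs(w[...,0]-.53)<.06)&(w[...,2]<.13)).items():
    a=w[mm]; print(nm,len(a),a.mean(0).round(4),a.min(0).round(4),a.max(0).round(4))
E
python3 lid.py
```

```text
2.1 [0.53262822 0.05110448 0.40500642] [ 0.70694606 -0.70668209  0.02067324 -0.0200079 ] 0.6038692097462146
[0.53885088 0.14038132 0.0817109 ] [537.  133.9] [144.1 208.3] 86.1
knob 423 [0.5339 0.0932 0.1129] [0.5246 0.0834 0.1003] [0.5428 0.102  0.1155]
tong 366 [0.531  0.0553 0.1088] [0.5163 0.0486 0.0951] [0.5458 0.0591 0.1181]
```

View pics/w1.png

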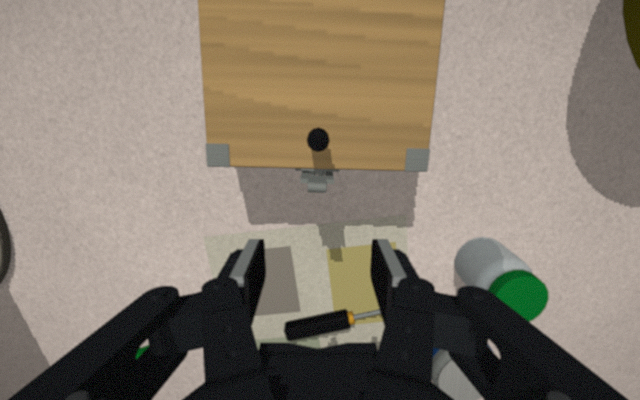

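The lid's front edge is almost level at rows 165-170, the knob is at (318,139), and the tongue at (317,180) lies in line with the jaws. I take the case origin as (0.5387, 0.165), with case x = (0.068, 0.998). Now I pinch the tongue.

Call:
carry_out --plan '[{"x": -0.2,"y": 4,"z": 0.65,"ax": 0,"ay": 0.01,"az": 0},{"x": -0.2,"y": 8,"z": 0.65,"ax": 0,"ay": 0.01,"az": 0},{"x": -0.2,"y": 11,"z": 0.65,"ax": 0,"ay": 0.01,"az": 0},{"x": -0.2,"y": 13.5,"z": 0.65,"ax": 0,"ay": 0.01,"az": 0},{"x": -0.2,"y": 13.8,"z": 0.65,"ax": 0,"ay": 0.01,"az": 0},{"x": -0.2,"y": 13.8,"z": 0.65,"ax": 0,"ay": 0.01,"az": 0}]'

```text
t: 2.75
eef_pos: [0.5336, 0.0567, 0.267]
tool_rot: [-0.707, 0.707, -0.024, 0.025]
contact_force: [0.2, -0.1, 0.6]
gripper_width: 0.603
```

Call:
carry_out --plan '[{"x": 0,"y": 0,"z": 0,"ax": 0,"ay": 0,"az": 0},{"x": 0,"y": 0,"z": 0,"ax": 0,"ay": 0,"az": 0},{"x": 0,"y": 0,"z": 0,"ax": 0,"ay": 0,"az": 0},{"x": 0,"y": 0,"z": 0,"ax": 0,"ay": 0,"az": 0},{"x": 0,"y": 0,"z": 0,"ax": 0,"ay": 0,"az": 0}]' --gripper 0 --newtons 30

```text
t: 3.25
eef_pos: [0.5325, 0.0567, 0.2683]
tool_rot: [-0.707, 0.707, -0.025, 0.024]
contact_force: [-7.9, 0.3, 7.2]
gripper_width: 0.317
```

Call:
carry_out --plan '[{"x": 0,"y": 0,"z": 0,"ax": 0,"ay": 0,"az": 0},{"x": 0,"y": 0,"z": 0,"ax": 0,"ay": 0,"az": 0},{"x": 0,"y": 0,"z": 0,"ax": 0,"ay": 0,"az": 0}]'

```text
t: 3.55
eef_pos: [0.5323, 0.0567, 0.2687]
tool_rot: [-0.707, 0.707, -0.026, 0.024]
contact_force: [-3.1, -0.2, -0.9]
gripper_width: 0.309
```

```bash
python3 - <<'E'
from h import *
p=cam('wrist'); save(p,'w2.png')
E
```

```text
(no output)
```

View pics/w2.png

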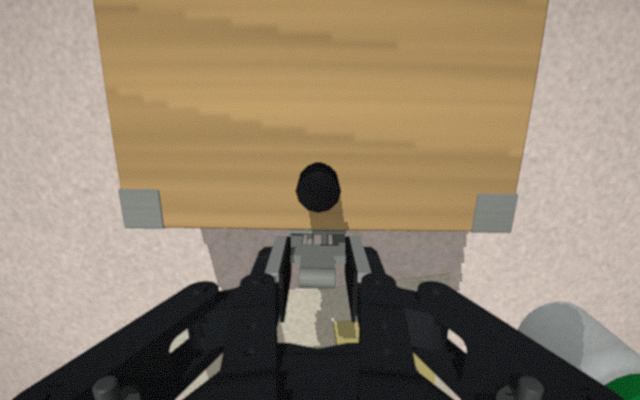

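The fingertips have caught the 30 mm strap's shoulders just below the tongue, at (318,250). I reopen, rise 1 cm and pinch again.

Call:
carry_out --plan '[{"x": 0,"y": 0,"z": 0,"ax": 0,"ay": 0,"az": 0},{"x": 0,"y": 0,"z": 0,"ax": 0,"ay": 0,"az": 0},{"x": 0,"y": -0.8,"z": 0,"ax": 0,"ay": 0,"az": 0},{"x": 0,"y": -0.8,"z": 0,"ax": 0,"ay": 0,"az": 0}]' --gripper 0.5

```text
t: 4.0
eef_pos: [0.5333, 0.0568, 0.2781]
tool_rot: [0.707, -0.707, 0.025, -0.025]
contact_force: [-0.1, -0.3, 0.5]
gripper_width: 0.499
```

Call:
carry_out --plan '[{"x": 0,"y": 0,"z": 0,"ax": 0,"ay": 0,"az": 0},{"x": 0,"y": 0,"z": 0,"ax": 0,"ay": 0,"az": 0},{"x": 0,"y": 0,"z": 0,"ax": 0,"ay": 0,"az": 0},{"x": 0,"y": 0,"z": 0,"ax": 0,"ay": 0,"az": 0},{"x": 0,"y": 0,"z": 0,"ax": 0,"ay": 0,"az": 0},{"x": 0,"y": 0,"z": 0,"ax": 0,"ay": 0,"az": 0}]' --gripper 0 --newtons 30

```text
t: 4.6
eef_pos: [0.5325, 0.0569, 0.2786]
tool_rot: [0.707, -0.707, 0.025, -0.024]
contact_force: [-6.7, 0.6, 9.9]
gripper_width: 0.17
```

Call:
carry_out --plan '[{"x": -0.1,"y": 0.07,"z": -0.97,"ax": 0,"ay": 0,"az": 0},{"x": -0.1,"y": 0.4,"z": -2.2,"ax": 0,"ay": 0,"az": 0},{"x": -0.1,"y": 0.96,"z": -3.4,"ax": 0,"ay": 0,"az": 0},{"x": -0.1,"y": 1.74,"z": -4.43,"ax": 0,"ay": 0,"az": 0},{"x": -0.1,"y": 2.7,"z": -5.3,"ax": 0,"ay": 0,"az": 0},{"x": -0.1,"y": 3.55,"z": -5.8,"ax": 0,"ay": 0,"az": 0},{"x": -0.1,"y": 4.45,"z": -6.17,"ax": 0,"ay": 0,"az": 0},{"x": -0.1,"y": 4.8,"z": -6.3,"ax": 0,"ay": 0,"az": 0},{"x": -0.1,"y": 4.8,"z": -6.3,"ax": 0,"ay": 0,"az": 0}]'

```text
t: 5.5
eef_pos: [0.5269, -0.0085, 0.2297]
tool_rot: [-0.706, 0.707, -0.027, 0.024]
contact_force: [-0.4, -6.5, 4.1]
gripper_width: 0.171
```

Call:
carry_out --plan '[{"x": 0,"y": 0,"z": 0,"ax": 0,"ay": 0,"az": 0},{"x": 0,"y": 0,"z": 0,"ax": 0,"ay": 0,"az": 0},{"x": 0,"y": 0,"z": 0,"ax": 0,"ay": 0,"az": 0},{"x": 0,"y": -4,"z": 0,"ax": 0,"ay": 0,"az": 0},{"x": 0,"y": -8,"z": 0,"ax": 0,"ay": 0,"az": 0},{"x": 0,"y": -12,"z": 0,"ax": 0,"ay": 0,"az": 0},{"x": 0,"y": -12,"z": 3,"ax": 0,"ay": 0,"az": 0},{"x": 0,"y": -12,"z": 5,"ax": 0,"ay": 0,"az": 0}]' --gripper 0.6

```text
t: 6.3
eef_pos: [0.5312, 0.0432, 0.3513]
tool_rot: [-0.706, 0.707, -0.025, 0.025]
contact_force: [0.5, 1.2, -0.6]
gripper_width: 0.602
```

```bash
sed -i 's/w1.png/w3.png/' lid.py; python3 lid.py; python3 - <<'E'
from h import *
p=cam('side'); save(p,'s3.png',(200,100,400,230),4)
E
```

```text
6.3 [0.53119604 0.04323978 0.35134701] [-0.70632856  0.70697133 -0.02535904  0.02546408] 0.6023333652424473
[0.53734724 0.12777438 0.0817195 ] [536.  121.3] [121.3 207.1] 85.9
knob 670 [0.5339 0.0931 0.113 ] [0.5247 0.083  0.1007] [0.543  0.1019 0.1157]lid.py:8: RuntimeWarning: Mean of empty slice.
  a=w[mm]; print(nm,len(a),a.mean(0).round(4),a.min(0).round(4),a.max(0).round(4))
  ret = um.true_divide(
Traceback (most recent call last):
  File "lid.py", line 8, in <module>
    a=w[mm]; print(nm,len(a),a.mean(0).round(4),a.min(0).round(4),a.max(0).round(4))
                                                ~~~~~^^^
ValueError: zero-size array to reduction operation minimum which has no identity
```

View pics/w3.png

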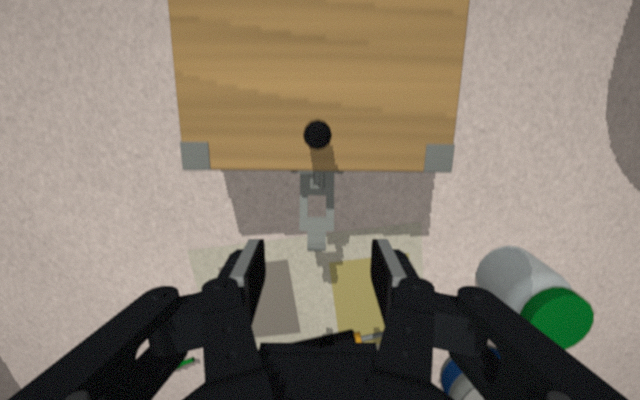

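The hasp hangs out in front of the case at (316,215), clear of the staple. Next I pinch the knob at (317,134).

Call:
carry_out --plan '[{"x": -0.1,"y": 0,"z": 2.5,"ax": 0,"ay": 0,"az": 0},{"x": -0.1,"y": 2,"z": 5,"ax": 0,"ay": 0,"az": 0},{"x": -0.1,"y": 5,"z": 5,"ax": 0,"ay": 0,"az": 0},{"x": -0.1,"y": 8,"z": 5,"ax": 0,"ay": 0,"az": 0},{"x": -0.1,"y": 8.8,"z": 5,"ax": 0,"ay": 0,"az": 0},{"x": -0.1,"y": 8.8,"z": 5,"ax": 0,"ay": 0,"az": 0}]'

```text
t: 7.0
eef_pos: [0.5324, 0.0947, 0.2609]
tool_rot: [-0.706, 0.707, -0.026, 0.022]
contact_force: [0.3, -0.3, 0.1]
gripper_width: 0.6
```

Call:
carry_out --plan '[{"x": 0,"y": 0,"z": 0,"ax": 0,"ay": 0,"az": 0},{"x": 0,"y": 0,"z": 0,"ax": 0,"ay": 0,"az": 0},{"x": 0,"y": 0,"z": 0,"ax": 0,"ay": 0,"az": 0},{"x": 0,"y": 0,"z": 0,"ax": 0,"ay": 0,"az": 0},{"x": 0,"y": 0,"z": 0,"ax": 0,"ay": 0,"az": 0},{"x": 0,"y": 0,"z": 0,"ax": 0,"ay": 0,"az": 0}]' --gripper 0 --newtons 40

```text
t: 7.6
eef_pos: [0.5344, 0.0943, 0.2628]
tool_rot: [-0.707, 0.707, -0.024, 0.024]
contact_force: [5.4, -1.1, -1.4]
gripper_width: 0.206
```

Call:
carry_out --plan '[{"x": 0,"y": -2.03,"z": 0.52,"ax": 0,"ay": 0,"az": 0},{"x": 0,"y": -3.99,"z": 1.27,"ax": 0,"ay": 0,"az": 0},{"x": 0,"y": -5.85,"z": 2.25,"ax": 0,"ay": 0,"az": 0},{"x": 0,"y": -7.57,"z": 3.45,"ax": 0,"ay": 0,"az": 0},{"x": 0,"y": -9.14,"z": 4.84,"ax": 0,"ay": 0,"az": 0},{"x": 0,"y": -9.14,"z": 4.84,"ax": 0,"ay": 0,"az": 0}]'

```text
t: 8.2
eef_pos: [0.538, 0.144, 0.3569]
tool_rot: [0.707, -0.706, 0.022, -0.025]
contact_force: [-0.5, -0.8, 0.8]
gripper_width: 0.204
```

Call:
carry_out --plan '[{"x": 0,"y": -1.2,"z": 1.55,"ax": 0,"ay": 0,"az": 0},{"x": 0,"y": -2.4,"z": 3.3,"ax": 0,"ay": 0,"az": 0},{"x": 0,"y": -3.4,"z": 5.1,"ax": 0,"ay": 0,"az": 0},{"x": 0,"y": -4.15,"z": 7.1,"ax": 0,"ay": 0,"az": 0},{"x": 0,"y": -4.65,"z": 9.1,"ax": 0,"ay": 0,"az": 0},{"x": 0,"y": -4.9,"z": 11.2,"ax": 0,"ay": 0,"az": 0},{"x": 0,"y": -4.9,"z": 13.3,"ax": 0,"ay": 0,"az": 0},{"x": 0,"y": -4.7,"z": 15.4,"ax": 0,"ay": 0,"az": 0},{"x": 0,"y": -4.5,"z": 16.4,"ax": 0,"ay": 0,"az": 0},{"x": 0,"y": -4.5,"z": 16.4,"ax": 0,"ay": 0,"az": 0},{"x": 0,"y": -4.5,"z": 16.4,"ax": 0,"ay": 0,"az": 0}]'

```text
t: 9.3
eef_pos: [0.5503, 0.3084, 0.4033]
tool_rot: [0.708, -0.706, 0.02, -0.027]
contact_force: [8.5, 0.4, -3.6]
gripper_width: 0.196
```

Call:
carry_out --plan '[{"x": 0,"y": 0,"z": 0,"ax": 0,"ay": 0,"az": 0},{"x": 0,"y": 0,"z": 0,"ax": 0,"ay": 0,"az": 0},{"x": 0,"y": 0,"z": 0,"ax": 0,"ay": 0,"az": 0},{"x": 0,"y": -4,"z": 0,"ax": 0,"ay": 0,"az": 0},{"x": 0,"y": -8,"z": 0,"ax": 0,"ay": 0,"az": 0},{"x": 0,"y": -8,"z": -5,"ax": 0,"ay": 0,"az": 0},{"x": 0,"y": -8,"z": -10,"ax": 0,"ay": 0,"az": 0},{"x": 0,"y": -8,"z": -15,"ax": 0,"ay": 0,"az": 0},{"x": 0,"y": -8,"z": -20,"ax": 0,"ay": 0,"az": 0},{"x": 0,"y": -8,"z": -25,"ax": 0,"ay": 0,"az": 0},{"x": 0,"y": -8,"z": -30,"ax": 0,"ay": 0,"az": 0},{"x": 1,"y": -8,"z": -35,"ax": 0,"ay": 0,"az": 0}]' --gripper 0.55

```text
t: 10.5
eef_pos: [0.5349, -0.0422, 0.4826]
tool_rot: [0.708, -0.705, 0.019, -0.027]
contact_force: [2.2, -0.4, 0.4]
gripper_width: 0.547
```

Call:
carry_out --plan '[{"x": 0,"y": 0,"z": -5,"ax": 0,"ay": 0,"az": 0},{"x": 0.5,"y": 2,"z": -10,"ax": 0,"ay": 0,"az": 0},{"x": 1,"y": 4,"z": -15,"ax": 0,"ay": 0,"az": 0},{"x": 2,"y": 6,"z": -20,"ax": 0,"ay": -0.05,"az": 0},{"x": 3,"y": 8,"z": -25,"ax": 0,"ay": -0.12,"az": 0},{"x": 4,"y": 10,"z": -30,"ax": 0,"ay": -0.16,"az": 0},{"x": 5,"y": 12,"z": -32,"ax": 0,"ay": -0.16,"az": 0},{"x": 5,"y": 13,"z": -32,"ax": 0,"ay": -0.16,"az": 0},{"x": 5,"y": 13,"z": -32,"ax": 0,"ay": -0.16,"az": 0}]' --gripper 0.78

```text
t: 11.4
eef_pos: [0.5646, -0.3647, 0.349]
tool_rot: [0.708, -0.704, -0.035, 0.031]
contact_force: [-0.0, 0.9, 0.6]
gripper_width: 0.784
```

```bash
cat > blk.py <<'E'
from h import *
o=bot.get_obs(); print(o['t'],o['eef_pos'],o['tool_rot'],o['gripper_width'])
p=cam('wrist'); save(p,sys.argv[1])
v,u=np.mgrid[0:400,0:640]; w=pts(p,np.c_[u.ravel(),v.ravel()]).reshape(400,640,3)
m=((w[...,2]>.018)&(w[...,2]<.03)&(w[...,0]>.42)&(w[...,0]<.72)&(w[...,1]>-0.42)&(w[...,1]<-.28)).astype(np.uint8)
m=cv2.morphologyEx(m,cv2.MORPH_OPEN,np.ones((5,5)))
k,l,s,_=cv2.connectedComponentsWithStats(m)
for i in range(1,k):
    if s[i,4]>300: print(s[i],*rect(w[l==i]),'z',np.median(w[l==i][:,2]).round(4))
T=T_tool(o); print('toolx',T[:3,0].round(3),'toolz',T[:3,2].round(3))
E
python3 blk.py w4.png; python3 -c "
from h import *
p=cam('scene'); save(p,'s4.png',(300,100,560,320),3)"
```

```text
11.4 [ 0.56456056 -0.36467182  0.34897454] [ 0.70844907 -0.70421847 -0.03511938  0.03070659] 0.7835693817589349
[ 238  140   61   48 2317] [ 517.9 -352.3] [38.8 54.3] 86.2 z 0.0222
[ 328  142   60   46 2313] [ 602.5 -345. ] [54.9 38.5] 11.2 z 0.0223
toolx [0.996 0.093 0.007] toolz [-0.093  0.996  0.006]
```

View pics/w4.png

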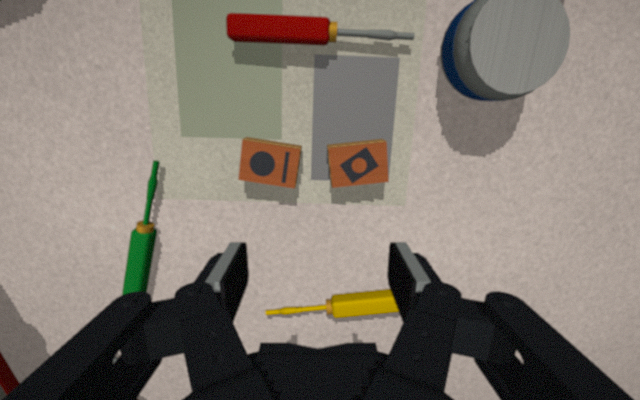

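View pics/s4.png

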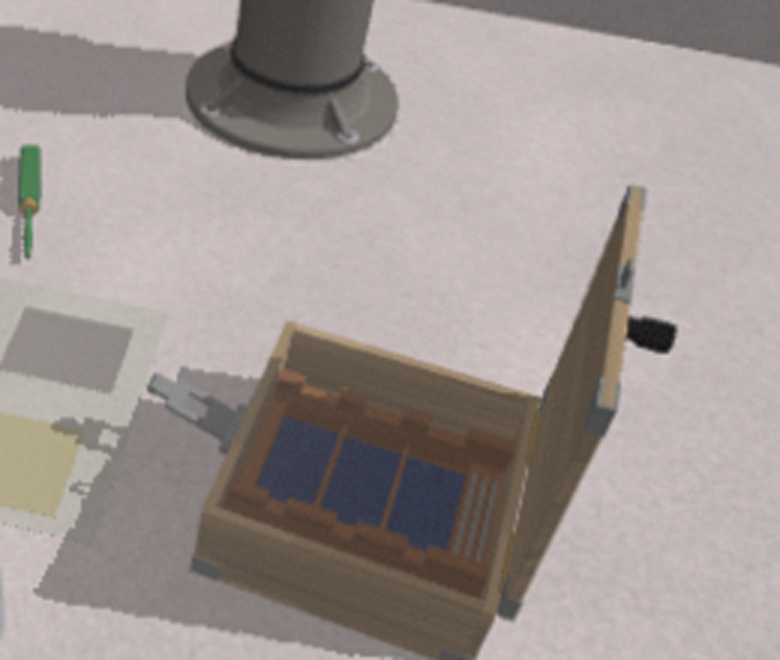

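The wrist view shows the disc block at (270,163) and the square block at (358,163), both copper up, with yellow and green look-alikes nearby. The scene crop shows the lid upright, the bays empty and the hasp out. Now I'll check the fingertip reach in depth.

```bash
python3 - <<'E'
from h import *
p=cam('wrist'); o=bot.get_obs()
v,u=np.mgrid[200:400,150:480]; uv=np.c_[u.ravel(),v.ravel()]
w=pts(p,uv); Ti=np.linalg.inv(T_tool(o)); t=w@Ti[:3,:3].T+Ti[:3,3]
t=t[(t[:,1]<.2)&(t[:,1]>.08)]
for sgn in (-1,1):
    a=t[(t[:,0]*sgn>0.01)&(t[:,0]*sgn<.06)&(abs(t[:,2])<.03)]
    print(len(a),np.percentile(a[:,1],[50,90,99,100]).round(4)); b=a[a[:,1]>np.percentile(a[:,1],90)]; print(b.mean(0).round(4),b.min(0).round(4),b.max(0).round(4))
E
```

```text
11296 [0.1048 0.1444 0.1634 0.1692]
[-0.0374  0.1542  0.0038] [-0.0483  0.1444 -0.0123] [-0.034   0.1692  0.0112]
10251 [0.1054 0.1464 0.1637 0.1687]
[0.0349 0.1555 0.0038] [ 0.0316  0.1464 -0.0117] [0.0457 0.1687 0.0108]
```

Call:
carry_out --plan '[{"x": 4,"y": 4,"z": 1.6,"ax": 0,"ay": -0.1,"az": 0},{"x": 4,"y": 8,"z": 1.6,"ax": 0,"ay": -0.1,"az": 0},{"x": 4,"y": 12,"z": 1.6,"ax": 0,"ay": -0.1,"az": 0},{"x": 4,"y": 12,"z": 1.6,"ax": 0,"ay": -0.1,"az": 0}]'

```text
t: 11.95
eef_pos: [0.6047, -0.3389, 0.229]
tool_rot: [0.707, -0.7, -0.072, 0.069]
contact_force: [-2.1, 1.4, -0.4]
gripper_width: 0.784
```

```bash
cat > rel.py <<'E'
# usage: rel.py X Y Z yaw  -> shift needed in tool axes (cm) and ay
from h import *
def rel(o,P,yaw):
    T=T_tool(o); d=T[:3,:3].T@(np.array(P)-T[:3,3])*100
    y=np.arctan2(T[1,0],T[0,0]); a=(y-yaw+np.pi/2)%np.pi-np.pi/2
    # tilt fix: rotation vector taking current to upright with yaw
    yy=y-a; Rt=np.c_[[np.cos(yy),np.sin(yy),0],[0,0,-1],[-np.sin(yy),np.cos(yy),0]]
    return d.round(2), R.from_matrix(T[:3,:3].T@Rt).as_rotvec().round(3)
if __name__=='__main__':
    o=bot.get_obs(); a=[float(x) for x in sys.argv[1:]]
    print(o['t'].__round__(2),o['eef_pos'].round(4),*rel(o,a[:3],a[3]))
E
python3 rel.py .6025 -.345 .175 .195
```

```text
11.95 [ 0.6047 -0.3389  0.229 ] [-0.36  5.39 -0.6 ] [-0.008  0.005  0.006]
```

Call:
carry_out --plan '[{"x": -0.36,"y": 1,"z": -0.6,"ax": -0.008,"ay": 0.005,"az": 0.006},{"x": -0.36,"y": 3,"z": -0.6,"ax": -0.008,"ay": 0.005,"az": 0.006},{"x": -0.36,"y": 5,"z": -0.6,"ax": -0.008,"ay": 0.005,"az": 0.006},{"x": -0.36,"y": 5.4,"z": -0.6,"ax": -0.008,"ay": 0.005,"az": 0.006},{"x": -0.36,"y": 5.4,"z": -0.6,"ax": -0.008,"ay": 0.005,"az": 0.006}]'

```text
t: 12.45
eef_pos: [0.6029, -0.3455, 0.1764]
tool_rot: [-0.703, 0.704, 0.069, -0.068]
contact_force: [0.1, 0.5, 0.1]
gripper_width: 0.783
```

Call:
carry_out --plan '[{"x": 0,"y": 0,"z": 0,"ax": 0,"ay": 0,"az": 0},{"x": 0,"y": 0,"z": 0,"ax": 0,"ay": 0,"az": 0},{"x": 0,"y": 0,"z": 0,"ax": 0,"ay": 0,"az": 0},{"x": 0,"y": 0,"z": 0,"ax": 0,"ay": 0,"az": 0},{"x": 0,"y": -3,"z": 0,"ax": 0,"ay": 0,"az": 0},{"x": 0,"y": -6,"z": 0,"ax": 0,"ay": 0,"az": 0}]' --gripper 0.3 --newtons 50

```text
t: 13.05
eef_pos: [0.6024, -0.3453, 0.2367]
tool_rot: [0.704, -0.704, -0.069, 0.069]
contact_force: [0.5, -0.9, -0.0]
gripper_width: 0.638
```

```bash
python3 rel.py .545 .08 .36 -.068
```

```text
13.05 [ 0.6024 -0.3453  0.2367] [  2.6  -12.32  42.84] [-0.     0.263 -0.001]
```

Call:
carry_out --plan '[{"x": 0,"y": -4,"z": 1,"ax": 0,"ay": 0,"az": 0},{"x": 0,"y": -8,"z": 3,"ax": 0,"ay": 0,"az": 0},{"x": 0.3,"y": -11,"z": 7,"ax": 0,"ay": 0.03,"az": 0},{"x": 0.6,"y": -12.3,"z": 12,"ax": 0,"ay": 0.06,"az": 0},{"x": 0.9,"y": -12.3,"z": 17,"ax": 0,"ay": 0.1,"az": 0},{"x": 1.2,"y": -12.3,"z": 22,"ax": 0,"ay": 0.14,"az": 0},{"x": 1.5,"y": -12.3,"z": 27,"ax": 0,"ay": 0.18,"az": 0},{"x": 1.8,"y": -12.3,"z": 32,"ax": 0,"ay": 0.22,"az": 0},{"x": 2.2,"y": -12.3,"z": 37,"ax": 0,"ay": 0.263,"az": 0},{"x": 2.6,"y": -12.3,"z": 41,"ax": 0,"ay": 0.263,"az": 0},{"x": 2.6,"y": -12.3,"z": 42.8,"ax": 0,"ay": 0.263,"az": 0},{"x": 2.6,"y": -12.3,"z": 42.8,"ax": 0,"ay": 0.263,"az": 0}]'

```text
t: 14.25
eef_pos: [0.5444, 0.0835, 0.3602]
tool_rot: [0.707, -0.706, 0.022, -0.022]
contact_force: [-0.4, 0.6, -1.0]
gripper_width: 0.636
```

```bash
python3 - <<'E'
from h import *
o=bot.get_obs(); print(o['t'],o['eef_pos'],o['gripper_width'],T_tool(o)[:3,0].round(3))
p=cam('wrist'); 
C=np.array([.5387,.165,0]); ex=np.array([.068,.9977,0]); ey=np.array([-.9977,.068,0])
im=p['image'].copy()
def dr(x,y,z,c):
    q=proj(p,C+ex*x/1e3+ey*y/1e3+[0,0,z/1e3])[0]
    if abs(q).max()<2000: cv2.circle(im,tuple(int(a) for a in q.round()),2,c,-1)
for bx in (-57,-7,43):
    for y in (-51.5,61.5):
        for s in (-23,23): dr(bx+s,y,8,(255,0,0))
    for s in (-14.5,14.5): dr(bx+s,61.5,48,(0,255,0))
    for s in (-7,7): dr(bx+s,-51.5,53.5,(0,255,0))
for x in (-100,100):
    for y in (-103,103): dr(x,y,72,(0,255,255))
dr(-92,0,72,(0,255,255)); dr(-92,95,72,(0,255,255)); dr(-92,-95,72,(0,255,255)); dr(92,95,72,(0,255,255)); dr(92,-95,72,(0,255,255))
cv2.imwrite('pics/w5.png',cv2.resize(im[:,:,::-1],None,fx=1.25,fy=1.25))
E
```

```text
14.25 [0.54437024 0.08354271 0.36024166] 0.6362574518387626 [ 0.998 -0.062 -0.   ]
```

View pics/w5.png

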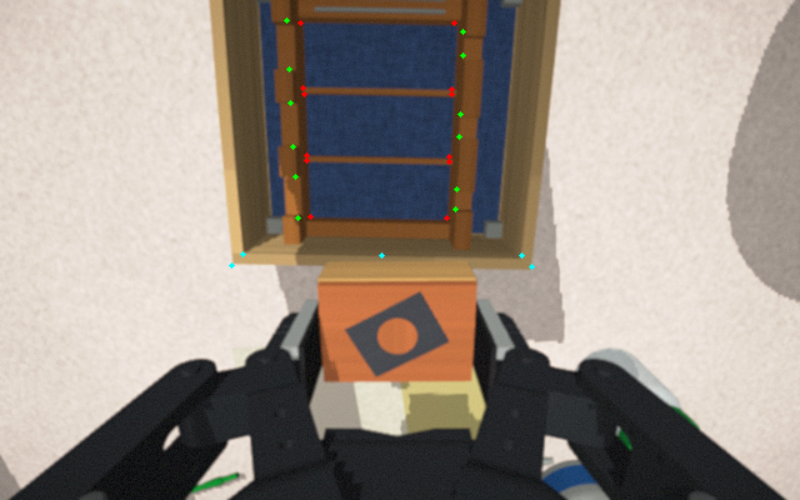

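The overlay fits: the bay corners fall on the dividers (rows 91, 159 and 217) and the case corners on the front wall. The square block sits level in the grip at (397,330). I lower it into bay 1.

```bash
python3 rel.py .5332 .1583 .187 -.068
```

```text
14.3 [0.5448 0.0809 0.3602] [-1.66 17.32  7.64] [-0.     0.003 -0.   ]
```

Call:
carry_out --plan '[{"x": -0.8,"y": 0,"z": 3.5,"ax": 0,"ay": 0.003,"az": 0},{"x": -1.66,"y": 0,"z": 7.64,"ax": 0,"ay": 0.003,"az": 0},{"x": -1.66,"y": 4,"z": 7.64,"ax": 0,"ay": 0.003,"az": 0},{"x": -1.66,"y": 8,"z": 7.64,"ax": 0,"ay": 0.003,"az": 0},{"x": -1.66,"y": 11,"z": 7.64,"ax": 0,"ay": 0.003,"az": 0},{"x": -1.66,"y": 11,"z": 7.64,"ax": 0,"ay": 0.003,"az": 0}]'

```text
t: 14.9
eef_pos: [0.5319, 0.1558, 0.2468]
tool_rot: [-0.705, 0.708, -0.027, 0.023]
contact_force: [-0.3, -0.6, -1.1]
gripper_width: 0.64
```

```bash
python3 rel.py .5332 .1583 .187 -.068
```

```text
14.9 [0.5319 0.1558 0.2468] [0.15 5.97 0.29] [ 0.004 -0.002 -0.006]
```

Call:
carry_out --plan '[{"x": 0.15,"y": 1,"z": 0.29,"ax": 0,"ay": 0,"az": 0},{"x": 0.15,"y": 3,"z": 0.29,"ax": 0,"ay": 0,"az": 0},{"x": 0.15,"y": 4.5,"z": 0.29,"ax": 0,"ay": 0,"az": 0},{"x": 0.15,"y": 5.5,"z": 0.29,"ax": 0,"ay": 0,"az": 0},{"x": 0.15,"y": 6,"z": 0.29,"ax": 0,"ay": 0,"az": 0},{"x": 0.15,"y": 6.1,"z": 0.29,"ax": 0,"ay": 0,"az": 0}]'

```text
t: 15.5
eef_pos: [0.5335, 0.1582, 0.1863]
tool_rot: [-0.705, 0.708, -0.027, 0.023]
contact_force: [-4.6, -1.8, 11.2]
gripper_width: 0.639
```

Call:
carry_out --plan '[{"x": 0,"y": 0,"z": 0,"ax": 0,"ay": 0,"az": 0},{"x": 0,"y": 0,"z": 0,"ax": 0,"ay": 0,"az": 0},{"x": 0,"y": 0,"z": 0,"ax": 0,"ay": 0,"az": 0},{"x": 0,"y": -3,"z": 0,"ax": 0,"ay": 0,"az": 0},{"x": 0,"y": -7,"z": 0,"ax": 0,"ay": 0,"az": 0},{"x": 0,"y": -12,"z": 0,"ax": 0,"ay": 0,"az": 0},{"x": 0,"y": -15,"z": -4,"ax": 0,"ay": 0,"az": 0},{"x": 0,"y": -15,"z": -8,"ax": 0,"ay": 0,"az": 0}]' --gripper 0.78

```text
t: 16.3
eef_pos: [0.5305, 0.0794, 0.3416]
tool_rot: [-0.707, 0.707, -0.023, 0.025]
contact_force: [0.5, -0.8, -1.3]
gripper_width: 0.78
```

```bash
cat > case.py <<'E'
from h import *
C=np.array([.5387,.165,0]); ex=np.array([.068,.9977,0]); ey=np.array([-.9977,.068,0])
def case(w): d=w-C; return np.c_[d@ex,d@ey,w[:,2]]*1e3
def inside(p,zlo,zhi,minn=150):
    v,u=np.mgrid[0:400,0:640]; c=case(pts(p,np.c_[u.ravel(),v.ravel()])).reshape(400,640,3)
    m=(abs(c[...,0])<85)&(c[...,1]>-50)&(c[...,1]<60)&(c[...,2]>zlo)&(c[...,2]<zhi)
    m=cv2.morphologyEx(m.astype(np.uint8),cv2.MORPH_OPEN,np.ones((5,5)))
    k,l,s,_=cv2.connectedComponentsWithStats(m)
    for i in range(1,k):
        a=c[l==i]
        if s[i,4]>minn:
            r=cv2.minAreaRect(a[:,:2].astype(np.float32)); q=np.linalg.lstsq(np.c_[a[:,:2],np.ones(len(a))],a[:,2],rcond=None)[0]
            print('case xy',np.round(r[0],1),np.round(r[1],1),round(r[2],1),'z',np.median(a[:,2]).round(1),'tilt',q[:2].round(3))
if __name__=='__main__':
    o=bot.get_obs(); print(o['t'],o['eef_pos'].round(3))
    p=cam(sys.argv[1]); inside(p,25,36)
E
python3 case.py wrist; python3 case.py scene;  python3 rel.py .5179 -.3523 .30 -.066
```

```text
16.3 [0.53  0.079 0.342]
case xy [-6.8  6.4] [55.7 39.5] 90.0 z 30.3 tilt [0.004 0.   ]
16.35 [0.529 0.071 0.339]
case xy [-7.5  5.3] [40.1 57.8] 0.2 z 31.1 tilt [-0.004  0.025]
16.4 [0.5288 0.0729 0.3382] [  2.28   4.06 -42.45] [ 0.006 -0.013 -0.004]
```

Block2 lies in bay 1 at case (-7, 6), top at 30-31 mm, flat. Next is block0.

Call:
carry_out --plan '[{"x": 0.2,"y": 0,"z": -5,"ax": 0,"ay": 0,"az": 0},{"x": 0.4,"y": 0,"z": -10,"ax": 0,"ay": 0,"az": 0},{"x": 0.6,"y": 0,"z": -15,"ax": 0,"ay": 0,"az": 0},{"x": 0.8,"y": 0,"z": -20,"ax": 0,"ay": 0,"az": 0},{"x": 1.2,"y": 0,"z": -25,"ax": 0,"ay": 0,"az": 0},{"x": 1.6,"y": 1,"z": -30,"ax": 0,"ay": 0,"az": 0},{"x": 2,"y": 2,"z": -35,"ax": 0,"ay": -0.01,"az": 0},{"x": 2.28,"y": 3,"z": -40,"ax": 0,"ay": -0.01,"az": 0},{"x": 2.28,"y": 4,"z": -42.4,"ax": 0,"ay": -0.01,"az": 0},{"x": 2.28,"y": 5,"z": -42.4,"ax": 0,"ay": -0.01,"az": 0}]'

```text
t: 17.4
eef_pos: [0.5157, -0.3577, 0.29]
tool_rot: [-0.703, 0.71, -0.029, 0.025]
contact_force: [-0.9, -0.2, 0.2]
gripper_width: 0.782
```

```bash
python3 blk.py w6.png; python3 rel.py .5179 -.3523 .175 -.066
```

```text
17.4 [ 0.51569447 -0.35769619  0.29003502] [-0.70318341  0.709962   -0.02896337  0.02545922] 0.781551230560672
[ 287  161   72   50 3406] [ 517.9 -352.2] [39.  54.9] 86.3 z 0.0222
toolx [ 0.997 -0.077 -0.005] toolz [ 0.077  0.997 -0.01 ]
17.45 [ 0.5162 -0.354   0.288 ] [ 0.24 11.3   0.26] [ 0.006 -0.008 -0.007]
```

Call:
carry_out --plan '[{"x": 0.24,"y": 3,"z": 0.26,"ax": 0.006,"ay": -0.008,"az": -0.007},{"x": 0.24,"y": 6,"z": 0.26,"ax": 0.006,"ay": -0.008,"az": -0.007},{"x": 0.24,"y": 9,"z": 0.26,"ax": 0.006,"ay": -0.008,"az": -0.007},{"x": 0.24,"y": 11,"z": 0.26,"ax": 0.006,"ay": -0.008,"az": -0.007},{"x": 0.24,"y": 11.2,"z": 0.26,"ax": 0.006,"ay": -0.008,"az": -0.007},{"x": 0.24,"y": 11.2,"z": 0.26,"ax": 0.006,"ay": -0.008,"az": -0.007}]'

```text
t: 18.05
eef_pos: [0.5185, -0.351, 0.176]
tool_rot: [0.707, -0.706, 0.023, -0.022]
contact_force: [0.9, 0.3, 0.1]
gripper_width: 0.778
```

Call:
carry_out --plan '[{"x": 0,"y": 0,"z": 0,"ax": 0,"ay": 0,"az": 0},{"x": 0,"y": 0,"z": 0,"ax": 0,"ay": 0,"az": 0},{"x": 0,"y": 0,"z": 0,"ax": 0,"ay": 0,"az": 0},{"x": 0,"y": 0,"z": 0,"ax": 0,"ay": 0,"az": 0},{"x": 0,"y": -4,"z": 0,"ax": 0,"ay": 0,"az": 0},{"x": 0,"y": -8,"z": 0,"ax": 0,"ay": 0,"az": 0},{"x": 0,"y": -12,"z": 0,"ax": 0,"ay": 0,"az": 0},{"x": 0,"y": -16,"z": 2,"ax": 0,"ay": 0,"az": 0}]' --gripper 0.3 --newtons 50

```text
t: 18.85
eef_pos: [0.5187, -0.3335, 0.3383]
tool_rot: [-0.706, 0.707, -0.024, 0.024]
contact_force: [0.6, -0.6, -0.1]
gripper_width: 0.64
```

```bash
python3 rel.py .530 .1084 .34 -.068; python3 rel.py .530 .1084 .187 -.068
```

```text
18.85 [ 0.5187 -0.3335  0.3383] [-1.89 -0.23 44.16] [ 0.001 -0.    -0.   ]
18.85 [ 0.5187 -0.3335  0.3383] [-1.89 15.07 44.19] [ 0.001 -0.    -0.   ]
```

Call:
carry_out --plan '[{"x": -0.2,"y": 0,"z": 5,"ax": 0,"ay": 0,"az": 0},{"x": -0.4,"y": 0,"z": 10,"ax": 0,"ay": 0,"az": 0},{"x": -0.6,"y": 0,"z": 15,"ax": 0,"ay": 0,"az": 0},{"x": -0.8,"y": 0,"z": 20,"ax": 0,"ay": 0,"az": 0},{"x": -1,"y": 0,"z": 25,"ax": 0,"ay": 0,"az": 0},{"x": -1.2,"y": 0,"z": 30,"ax": 0,"ay": 0,"az": 0},{"x": -1.5,"y": 0,"z": 35,"ax": 0,"ay": 0,"az": 0},{"x": -1.9,"y": 0,"z": 40,"ax": 0,"ay": 0,"az": 0},{"x": -1.9,"y": 2,"z": 44.2,"ax": 0,"ay": 0,"az": 0},{"x": -1.9,"y": 5,"z": 44.2,"ax": 0,"ay": 0,"az": 0},{"x": -1.9,"y": 8,"z": 44.2,"ax": 0,"ay": 0,"az": 0},{"x": -1.9,"y": 8,"z": 44.2,"ax": 0,"ay": 0,"az": 0}]'

```text
t: 20.05
eef_pos: [0.5281, 0.1086, 0.2548]
tool_rot: [-0.705, 0.708, -0.026, 0.022]
contact_force: [-1.2, 0.0, -1.6]
gripper_width: 0.639
```

```bash
python3 rel.py .5298 .1084 .187 -.068
```

```text
20.05 [0.5281 0.1086 0.2548] [0.22 6.78 0.01] [ 0.004  0.001 -0.006]
```

Call:
carry_out --plan '[{"x": 0.22,"y": 1,"z": 0.0,"ax": 0.004,"ay": 0,"az": -0.006},{"x": 0.22,"y": 3,"z": 0.0,"ax": 0.004,"ay": 0,"az": -0.006},{"x": 0.22,"y": 5,"z": 0.0,"ax": 0.004,"ay": 0,"az": -0.006},{"x": 0.22,"y": 6.2,"z": 0.0,"ax": 0.004,"ay": 0,"az": -0.006},{"x": 0.22,"y": 6.8,"z": 0.0,"ax": 0.004,"ay": 0,"az": -0.006},{"x": 0.22,"y": 6.9,"z": 0.0,"ax": 0.004,"ay": 0,"az": -0.006}]'

```text
t: 20.65
eef_pos: [0.53, 0.1081, 0.1858]
tool_rot: [0.707, -0.707, 0.024, -0.024]
contact_force: [-0.5, 0.4, -0.4]
gripper_width: 0.641
```

Call:
carry_out --plan '[{"x": 0,"y": 0,"z": 0,"ax": 0,"ay": 0,"az": 0},{"x": 0,"y": 0,"z": 0,"ax": 0,"ay": 0,"az": 0},{"x": 0,"y": 0,"z": 0,"ax": 0,"ay": 0,"az": 0},{"x": 0,"y": -3,"z": 0,"ax": 0,"ay": 0,"az": 0},{"x": 0,"y": -7,"z": 0,"ax": 0,"ay": 0,"az": 0},{"x": 0,"y": -11,"z": -2,"ax": 0,"ay": 0,"az": 0},{"x": 0,"y": -15,"z": -5,"ax": 0,"ay": 0,"az": 0},{"x": 0,"y": -15,"z": -5,"ax": 0,"ay": 0,"az": 0}]' --gripper 0.78

```text
t: 21.45
eef_pos: [0.5283, 0.0541, 0.3416]
tool_rot: [0.707, -0.706, 0.023, -0.03]
contact_force: [1.0, -0.0, -0.0]
gripper_width: 0.781
```

```bash
python3 case.py wrist; python3 case.py scene;  cat > tool.py <<'E'
from h import *
o=bot.get_obs(); print(o['t'],o['eef_pos'].round(4))
def look(n,nm,lo,hi):
    p=cam(n); im=p['image'].astype(int); 
    v,u=np.mgrid[0:400,0:640]; w=pts(p,np.c_[u.ravel(),v.ravel()]).reshape(400,640,3)
    r,g,b=im[...,0],im[...,1],im[...,2]
    col=(r>2*g)&(r>2*b)&(r>60) if nm=='scraper' else (r<75)&(g<75)&(b<75)
    m=col&(w[...,2]>.008)&(w[...,2]<.04)&(w[...,0]>.38)&(w[...,0]<.7)&(w[...,1]>lo)&(w[...,1]<hi)
    m=cv2.morphologyEx(m.astype(np.uint8),cv2.MORPH_OPEN,np.ones((3,3)))
    k,l,s,_=cv2.connectedComponentsWithStats(m)
    if k>1: i=1+np.argmax(s[1:,4]); a=w[l==i]; print(n,nm,s[i],*rect(a),'top',np.percentile(a[:,2],70).round(4), 'rect of top',*rect(a[a[:,2]>.017]))
    return p
if __name__=='__main__':
    for n in sys.argv[1:]:
        look(n,'scraper',-.3,-.17); p=look(n,'burnisher',-.24,-.09)
    save(p,'t%d.png'%int(o['t']*10))
E
python3 tool.py side scene; python3 rel.py .55 -.27 .36 -.02
```

```text
21.45 [0.528 0.054 0.342]
case xy [-7.1  6.5] [55.7 40.2] 89.9 z 30.4 tilt [ 0.004 -0.003]
case xy [-58.6   5.6] [56.2 39.7] 89.6 z 30.2 tilt [-0.007  0.004]
21.5 [0.528 0.056 0.339]
case xy [-58.3   5. ] [40.6 56.3] 3.3 z 31.5 tilt [-0.01   0.026]
case xy [-7.6  3.7] [40.5 58. ] 1.6 z 31.4 tilt [0.009 0.008]
21.55 [0.5268 0.0575 0.3372]
side scraper [347 228  29  21 242] [ 515.3 -234.7] [87.3 19.6] 2.5 top 0.0227 rect of top [ 516.  -234.6] [85.8 19.6] 2.5
side burnisher [347 212  29  19 263] [ 567.6 -185.6] [95.5 21.1] 4.3 top 0.0226 rect of top [ 567.4 -185.5] [94.4 20.7] 4.8
scene burnisher [267 222  17  28 236] [ 568.1 -183.3] [84.5 19.3] 4.9 top 0.0224 rect of top [ 568.1 -183.3] [84.5 19.3] 4.9
21.75 [0.5262 0.0592 0.3346] [  4.55  -2.55 -32.69] [ 0.    -0.046 -0.003]
```

Both blocks lie flat in bays 0 and 1. The burnisher has been knocked to about (0.567, -0.185), which is the disturbance the task announced. I turn 90° and look at the tools from above.

```bash
python3 rel.py .555 -.21 .36 -1.5; python3 -c "
from h import *
print(bot.get_obs()['q'].round(2))"
```

```text
21.75 [0.5262 0.0592 0.3346] [  4.65  -2.55 -26.67] [ 0.002  1.434 -0.002]
[-0.34  0.32  0.14  1.98 -0.06  0.85 -0.24]
```

Call:
carry_out --plan '[{"x": 0.4,"y": -1,"z": -2.5,"ax": 0,"ay": 0.13,"az": 0},{"x": 0.8,"y": -2,"z": -5,"ax": 0,"ay": 0.27,"az": 0},{"x": 1.2,"y": -2.5,"z": -8,"ax": 0,"ay": 0.4,"az": 0},{"x": 1.6,"y": -2.5,"z": -11,"ax": 0,"ay": 0.54,"az": 0},{"x": 2,"y": -2.5,"z": -14,"ax": 0,"ay": 0.68,"az": 0},{"x": 2.4,"y": -2.5,"z": -17,"ax": 0,"ay": 0.82,"az": 0},{"x": 2.8,"y": -2.5,"z": -20,"ax": 0,"ay": 0.96,"az": 0},{"x": 3.3,"y": -2.5,"z": -23,"ax": 0,"ay": 1.1,"az": 0},{"x": 4,"y": -2.5,"z": -26,"ax": 0,"ay": 1.24,"az": 0},{"x": 4.65,"y": -2.5,"z": -26.7,"ax": 0,"ay": 1.38,"az": 0},{"x": 4.65,"y": -2.5,"z": -26.7,"ax": 0,"ay": 1.5,"az": 0},{"x": 4.65,"y": -2.5,"z": -26.7,"ax": 0,"ay": 1.52,"az": 0}]' --gripper 0.42

```text
t: 22.95
eef_pos: [0.5552, -0.2097, 0.358]
tool_rot: [0.494, -0.497, 0.505, -0.503]
contact_force: [1.0, 0.1, -0.6]
gripper_width: 0.418
```

```bash
python3 tool.py wrist; python3 rel.py .579 -.184 .175 -1.49;python3 -c "
from h import *
print(bot.get_obs()['q'].round(2))"; ls pics
```

```text
22.95 [ 0.5552 -0.2097  0.358 ]
wrist scraper [ 328  166   23   82 1526] [ 520.  -232.1] [86.6 19.5] 2.7 top 0.0203 rect of top [ 520.  -232.1] [86.6 19.5] 2.7
wrist burnisher [ 278  117   30   90 1806] [ 567.3 -185.6] [87.8 19.9] 4.8 top 0.0203 rect of top [ 567.2 -185.6] [87.6 19.9] 4.8
23.05 [ 0.5551 -0.2094  0.3585] [-2.56 18.34  2.44] [ 0.005 -0.093 -0.   ]
[-0.16  0.43  0.55  1.83 -0.27  0.96 -1.08]
crop1.png
s3.png
s4.png
scene0.png
side0.png
t215.png
t229.png
w0.png
w1.png
w2.png
w3.png
w4.png
w5.png
w6.png
```

View pics/t229.png

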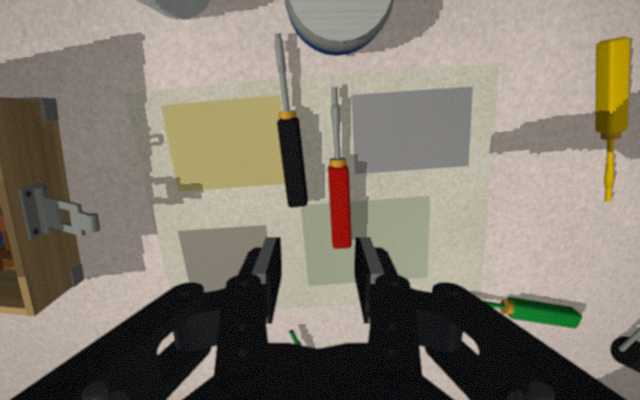

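The burnisher (black) is at (292,160), the scraper (red) at (340,205), tips up in the picture (+x). I grip the burnisher's handle.

Call:
carry_out --plan '[{"x": -1.2,"y": 4,"z": 1.2,"ax": 0,"ay": -0.09,"az": 0},{"x": -2.5,"y": 8,"z": 2.4,"ax": 0,"ay": -0.09,"az": 0},{"x": -2.5,"y": 12,"z": 2.4,"ax": 0,"ay": -0.09,"az": 0},{"x": -2.5,"y": 12,"z": 2.4,"ax": 0,"ay": -0.09,"az": 0}]'

```text
t: 23.45
eef_pos: [0.5769, -0.1823, 0.2331]
tool_rot: [-0.517, 0.523, -0.483, 0.474]
contact_force: [0.1, 0.3, -0.0]
gripper_width: 0.421
```

```bash
python3 rel.py .579 -.1846 .175 -1.487
```

```text
23.45 [ 0.5769 -0.1823  0.2331] [0.27 5.81 0.28] [ 0.014 -0.001 -0.004]
```

Call:
carry_out --plan '[{"x": 0.27,"y": 2,"z": 0.28,"ax": 0.014,"ay": 0,"az": -0.004},{"x": 0.27,"y": 4,"z": 0.28,"ax": 0.014,"ay": 0,"az": -0.004},{"x": 0.27,"y": 5.5,"z": 0.28,"ax": 0.014,"ay": 0,"az": -0.004},{"x": 0.27,"y": 5.8,"z": 0.28,"ax": 0.014,"ay": 0,"az": -0.004},{"x": 0.27,"y": 5.8,"z": 0.28,"ax": 0.014,"ay": 0,"az": -0.004}]'

```text
t: 23.95
eef_pos: [0.5792, -0.1849, 0.1758]
tool_rot: [-0.52, 0.52, -0.479, 0.479]
contact_force: [1.2, 0.1, -0.7]
gripper_width: 0.421
```

Call:
carry_out --plan '[{"x": 0,"y": 0,"z": 0,"ax": 0,"ay": 0,"az": 0},{"x": 0,"y": 0,"z": 0,"ax": 0,"ay": 0,"az": 0},{"x": 0,"y": 0,"z": 0,"ax": 0,"ay": 0,"az": 0},{"x": 0,"y": 0,"z": 0,"ax": 0,"ay": 0,"az": 0},{"x": 0,"y": -3,"z": 0,"ax": 0,"ay": 0,"az": 0},{"x": 0,"y": -7,"z": 0,"ax": 0,"ay": 0,"az": 0},{"x": 0,"y": -11,"z": 0,"ax": 0,"ay": 0,"az": 0},{"x": 0,"y": -15,"z": 0,"ax": 0,"ay": 0,"az": 0}]' --gripper 0.05 --newtons 60

```text
t: 24.75
eef_pos: [0.5789, -0.1848, 0.3277]
tool_rot: [-0.52, 0.52, -0.479, 0.479]
contact_force: [1.3, 1.0, -0.2]
gripper_width: 0.231
```

```bash
python3 rel.py .5128 .1597 .30 -1.639
```

```text
24.75 [ 0.5789 -0.1848  0.3277] [-34.88   2.76  -3.73] [-0.     0.151  0.   ]
```

Call:
carry_out --plan '[{"x": -4,"y": 0,"z": -0.3,"ax": 0,"ay": 0.02,"az": 0},{"x": -9,"y": 0,"z": -0.6,"ax": 0,"ay": 0.05,"az": 0},{"x": -14,"y": 0,"z": -1,"ax": 0,"ay": 0.08,"az": 0},{"x": -19,"y": 0,"z": -1.5,"ax": 0,"ay": 0.11,"az": 0},{"x": -24,"y": 0,"z": -2,"ax": 0,"ay": 0.13,"az": 0},{"x": -29,"y": 0,"z": -2.7,"ax": 0,"ay": 0.15,"az": 0},{"x": -33,"y": 1,"z": -3.5,"ax": 0,"ay": 0.15,"az": 0},{"x": -34.9,"y": 2.7,"z": -3.7,"ax": 0,"ay": 0.15,"az": 0},{"x": -34.9,"y": 2.7,"z": -3.7,"ax": 0,"ay": 0.15,"az": 0},{"x": -34.9,"y": 2.7,"z": -3.7,"ax": 0,"ay": 0.15,"az": 0}]'

```text
t: 25.75
eef_pos: [0.513, 0.1597, 0.3007]
tool_rot: [-0.483, 0.483, -0.516, 0.517]
contact_force: [0.3, -0.9, -0.5]
gripper_width: 0.23
```

```bash
python3 - <<'E'
from case import *
from rel import rel
o=bot.get_obs(); print(o['t'],o['gripper_width'],*rel(o,[.5128,.1597,.215],-1.639))
p=cam('wrist'); im=p['image'].copy()
Ti=np.linalg.inv(T_tool(o))
v,u=np.mgrid[0:400,0:640]; w=pts(p,np.c_[u.ravel(),v.ravel()]); c=case(w).reshape(400,640,3)
t=(w@Ti[:3,:3].T+Ti[:3,3]).reshape(400,640,3)*1000
m=(c[...,2]>100)&(c[...,2]<160)&(t[...,2]>40)&(abs(t[...,0])<40); a=c[m]; b=t[m]
# shank centreline
for y in range(40,140,10):
    s=(b[:,2]>y)&(b[:,2]<y+10)
    if s.sum()>20: print(y,'case',a[s].mean(0).round(1),'tool',b[s].mean(0).round(1),s.sum())
for bx in (-57,-7,43):
    for z,y,h in ((48,61.5,14.5),(53.5,-51.5,7)):
        for s in (-h,h):
            q=proj(p,C+ex*(bx+s)/1e3+ey*y/1e3+[0,0,z/1e3])[0]
            if abs(q).max()<2000: cv2.circle(im,tuple(int(k) for k in q.round()),2,(0,255,0),-1)
cv2.imwrite('pics/w7.png',im[:,:,::-1])
E
```

```text
25.75 0.2296766743733635 [-0.01  8.57 -0.02] [-0.     0.002  0.001]
40 case [ -7.7 -19.8 135.4] tool [  0.7 165.3  45. ] 325
50 case [ -7.7 -29.8 135.5] tool [  0.6 165.3  55.1] 334
60 case [ -7.9 -39.8 135.3] tool [  0.9 165.4  65.1] 377
70 case [ -7.9 -50.1 136. ] tool [  0.9 164.8  75.4] 456
80 case [ -7.9 -59.9 136.1] tool [  0.9 164.6  85.1] 546
90 case [ -7.9 -69.7 136. ] tool [  0.9 164.7  95. ] 583
100 case [ -8.  -78.  135.5] tool [  1.  165.2 103.2] 302
```

View pics/w7.png

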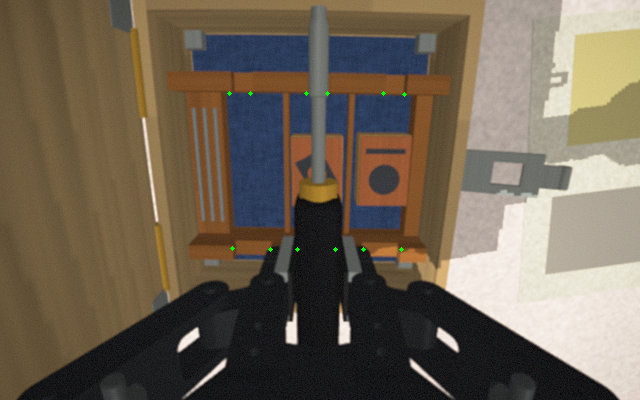

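The shank runs at case x ≈ -7.8 with its tip at y ≈ -83, right over notch pair 1. Both blocks show flat at (317,165) and (383,165). I lower it.

Call:
carry_out --plan '[{"x": -0.07,"y": 2,"z": 0,"ax": 0,"ay": 0,"az": 0},{"x": -0.07,"y": 4.5,"z": 0,"ax": 0,"ay": 0,"az": 0},{"x": -0.07,"y": 6.5,"z": 0,"ax": 0,"ay": 0,"az": 0},{"x": -0.07,"y": 7.7,"z": 0,"ax": 0,"ay": 0,"az": 0},{"x": -0.07,"y": 8.4,"z": 0,"ax": 0,"ay": 0,"az": 0},{"x": -0.07,"y": 8.6,"z": 0,"ax": 0,"ay": 0,"az": 0},{"x": -0.07,"y": 8.6,"z": 0,"ax": 0,"ay": 0,"az": 0}]'

```text
t: 26.5
eef_pos: [0.5141, 0.159, 0.2157]
tool_rot: [-0.483, 0.482, -0.516, 0.518]
contact_force: [0.1, 0.1, -0.8]
gripper_width: 0.233
```

```bash
python3 rel.py .5128 .1597 .2138 -1.639
```

```text
26.5 [0.5141 0.159  0.2157] [-0.06  0.19 -0.13] [-0.002 -0.001  0.   ]
```

Call:
carry_out --plan '[{"x": -0.05,"y": 0.2,"z": -0.1,"ax": 0,"ay": 0,"az": 0},{"x": -0.05,"y": 0.2,"z": -0.1,"ax": 0,"ay": 0,"az": 0}]'

```text
t: 26.7
eef_pos: [0.5139, 0.1593, 0.2152]
tool_rot: [-0.483, 0.481, -0.516, 0.518]
contact_force: [-1.1, -2.3, 7.4]
gripper_width: 0.23
```

Call:
carry_out --plan '[{"x": 0,"y": 0,"z": 0,"ax": 0,"ay": 0,"az": 0},{"x": 0,"y": 0,"z": 0,"ax": 0,"ay": 0,"az": 0},{"x": 0,"y": 0,"z": 0,"ax": 0,"ay": 0,"az": 0},{"x": 0,"y": -2,"z": 0,"ax": 0,"ay": 0,"az": 0},{"x": 0,"y": -5,"z": 0,"ax": 0,"ay": 0,"az": 0},{"x": 0,"y": -9,"z": 0,"ax": 0,"ay": 0,"az": 0},{"x": 2,"y": -12,"z": 0,"ax": 0,"ay": 0,"az": 0}]' --gripper 0.42

```text
t: 27.4
eef_pos: [0.5123, 0.1417, 0.3371]
tool_rot: [-0.485, 0.482, -0.515, 0.517]
contact_force: [0.9, 0.1, -0.1]
gripper_width: 0.417
```

```bash
cat > chk.py <<'E'
from case import *
o=bot.get_obs(); print(o['t'],o['eef_pos'].round(3),o['gripper_width'])
def chk(n):
    p=cam(n); v,u=np.mgrid[0:400,0:640]; c=case(pts(p,np.c_[u.ravel(),v.ravel()])).reshape(400,640,3)
    for bx in (-57,-7,43):
        m=(abs(c[...,0]-bx)<18)&(c[...,1]>-95)&(c[...,1]<92)&(c[...,2]>46)&(c[...,2]<75)
        for nm,lo,hi in (('shank',-48,-12),('handle',0,58)):
            s=m&(c[...,1]>lo)&(c[...,1]<hi); a=c[s]
            if len(a)>15:
                q=np.polyfit(a[:,1],a[:,0],1) if np.ptp(a[:,1])>15 else [0,0]
                print(n,bx,nm,len(a),'x',a[:,0].mean().round(1),'y',a[:,1].min().round(1),a[:,1].max().round(1),'top z',np.percentile(a[:,2],[50,90]).round(1),'slope',round(q[0],3))
    return p
for n in sys.argv[1:]: chk(n)
E
python3 chk.py wrist scene; python3 tool.py side scene; python3 rel.py .555 -.25 .36 -1.5
```

```text
27.4 [0.512 0.142 0.337] 0.4165098726832654
wrist -7 shank 419 x -8.2 y -47.3 -12.1 top z [50.1 53.5] slope 0.003
wrist -7 handle 1723 x -8.0 y 0.1 57.9 top z [57.9 58.9] slope 0.005
scene -7 shank 59 x -8.7 y -46.7 -12.2 top z [51.4 56. ] slope 0.006
scene -7 handle 186 x -8.4 y 0.3 57.8 top z [59.2 60.9] slope 0.016
27.5 [0.5134 0.137  0.3391]
side scraper [347 228  29  20 238] [ 515.9 -234.1] [87.9 19.5] 3.0 top 0.0225 rect of top [ 516.7 -234. ] [86.4 19.5] 3.0
side burnisher [397 204   9  12  89] [ 667.5 -223.7] [30.7  6. ] 87.2 top 0.0299 rect of top [ 667.5 -223.7] [30.7  5.9] 86.4
27.7 [0.5114 0.1399 0.3342] [38.6  -2.58  7.03] [-0.002 -0.139 -0.   ]
```

The burnisher is seated: handle top 58-59 mm, x ≈ -8, slope under 0.016. Next is the scraper.

Call:
carry_out --plan '[{"x": 4,"y": 0,"z": 0.5,"ax": 0,"ay": -0.02,"az": 0},{"x": 9,"y": 0,"z": 1,"ax": 0,"ay": -0.05,"az": 0},{"x": 14,"y": 0,"z": 1.5,"ax": 0,"ay": -0.08,"az": 0},{"x": 19,"y": 0,"z": 2,"ax": 0,"ay": -0.1,"az": 0},{"x": 24,"y": 0,"z": 2.5,"ax": 0,"ay": -0.12,"az": 0},{"x": 29,"y": 0,"z": 3,"ax": 0,"ay": -0.12,"az": 0},{"x": 34,"y": 1,"z": 3.5,"ax": 0,"ay": -0.12,"az": 0},{"x": 37.3,"y": 2,"z": 4.2,"ax": 0,"ay": -0.12,"az": 0},{"x": 37.3,"y": 3,"z": 4.2,"ax": 0,"ay": -0.12,"az": 0},{"x": 37.3,"y": 3,"z": 4.2,"ax": 0,"ay": -0.12,"az": 0}]'

```text
t: 28.7
eef_pos: [0.5271, -0.2348, 0.3014]
tool_rot: [-0.512, 0.513, -0.488, 0.486]
contact_force: [1.3, 1.0, -0.6]
gripper_width: 0.417
```

```bash
python3 tool.py wrist; python3 rel.py .531 -.2317 .175 -1.524
```

```text
28.7 [ 0.5271 -0.2348  0.3014]
wrist scraper [ 302  147   25  102 2343] [ 519.6 -232.1] [87.5 19.4] 2.6 top 0.0204 rect of top [ 519.6 -232.2] [87.5 19.3] 2.6
wrist burnisher [303   0  34   8 213] [ 667.4 -227.8] [24.1  2.7] 87.9 top 0.0206 rect of top [ 667.3 -229. ] [21.5  2.1] 89.5
28.8 [ 0.528  -0.2333  0.303 ] [-0.13 12.8   0.31] [ 0.     0.007 -0.002]
```

Call:
carry_out --plan '[{"x": -0.13,"y": 4,"z": 0.35,"ax": 0,"ay": 0.007,"az": 0},{"x": -0.13,"y": 8,"z": 0.35,"ax": 0,"ay": 0.007,"az": 0},{"x": -0.13,"y": 11,"z": 0.35,"ax": 0,"ay": 0.007,"az": 0},{"x": -0.13,"y": 12.5,"z": 0.35,"ax": 0,"ay": 0.007,"az": 0},{"x": -0.13,"y": 12.8,"z": 0.35,"ax": 0,"ay": 0.007,"az": 0},{"x": -0.13,"y": 12.8,"z": 0.35,"ax": 0,"ay": 0.007,"az": 0}]'

```text
t: 29.4
eef_pos: [0.532, -0.2312, 0.1757]
tool_rot: [0.512, -0.511, 0.488, -0.488]
contact_force: [0.3, -0.9, 0.8]
gripper_width: 0.421
```

Call:
carry_out --plan '[{"x": 0,"y": 0,"z": 0,"ax": 0,"ay": 0,"az": 0},{"x": 0,"y": 0,"z": 0,"ax": 0,"ay": 0,"az": 0},{"x": 0,"y": 0,"z": 0,"ax": 0,"ay": 0,"az": 0},{"x": 0,"y": 0,"z": 0,"ax": 0,"ay": 0,"az": 0},{"x": 0,"y": -3,"z": 0,"ax": 0,"ay": 0,"az": 0},{"x": 0,"y": -7,"z": 0,"ax": 0,"ay": 0,"az": 0},{"x": 0,"y": -11,"z": 0,"ax": 0,"ay": 0,"az": 0},{"x": 0,"y": -15,"z": 0,"ax": 0,"ay": 0,"az": 0}]' --gripper 0.05 --newtons 60

```text
t: 30.2
eef_pos: [0.5317, -0.2315, 0.328]
tool_rot: [0.512, -0.511, 0.488, -0.488]
contact_force: [0.6, 0.2, -0.1]
gripper_width: 0.23
```

```bash
python3 rel.py .5094 .1098 .30 -1.639
```

```text
30.2 [ 0.5317 -0.2315  0.328 ] [-34.19   2.84  -0.62] [-0.002  0.115 -0.001]
```

Call:
carry_out --plan '[{"x": -4,"y": 0,"z": 0,"ax": 0,"ay": 0.02,"az": 0},{"x": -9,"y": 0,"z": -0.1,"ax": 0,"ay": 0.04,"az": 0},{"x": -14,"y": 0,"z": -0.2,"ax": 0,"ay": 0.06,"az": 0},{"x": -19,"y": 0,"z": -0.3,"ax": 0,"ay": 0.08,"az": 0},{"x": -24,"y": 0,"z": -0.4,"ax": 0,"ay": 0.1,"az": 0},{"x": -29,"y": 0,"z": -0.5,"ax": 0,"ay": 0.115,"az": 0},{"x": -32.5,"y": 1,"z": -0.6,"ax": 0,"ay": 0.115,"az": 0},{"x": -34.2,"y": 2.7,"z": -0.6,"ax": 0,"ay": 0.115,"az": 0},{"x": -34.2,"y": 2.7,"z": -0.6,"ax": 0,"ay": 0.115,"az": 0},{"x": -34.2,"y": 2.7,"z": -0.6,"ax": 0,"ay": 0.115,"az": 0}]'

```text
t: 31.2
eef_pos: [0.5096, 0.1094, 0.3019]
tool_rot: [-0.483, 0.482, -0.517, 0.517]
contact_force: [-0.0, -0.7, 0.3]
gripper_width: 0.226
```

```bash
python3 - <<'E'
from case import *
from rel import rel
o=bot.get_obs(); print(o['t'],o['gripper_width'],*rel(o,[.5094,.1098,.2138],-1.639))
p=cam('wrist'); save(p,'w8.png'); Ti=np.linalg.inv(T_tool(o))
v,u=np.mgrid[0:400,0:640]; w=pts(p,np.c_[u.ravel(),v.ravel()]); c=case(w).reshape(400,640,3)
t=(w@Ti[:3,:3].T+Ti[:3,3]).reshape(400,640,3)*1000
m=(c[...,2]>100)&(c[...,2]<160)&(t[...,2]>40)&(abs(t[...,0])<40); a=c[m]; b=t[m]
for y in range(40,140,15):
    s=(b[:,2]>y)&(b[:,2]<y+15)
    if s.sum()>20: print(y,'case',a[s].mean(0).round(1),'min',a[s].min(0).round(1),'tool',b[s].mean(0).round(1),s.sum())
E
```

```text
31.2 0.22636002478469783 [-0.03  8.81 -0.04] [-0.002  0.    -0.001]
40 case [-58.  -22.6 136.3] min [-60.8 -30.  133. ] tool [  0.6 165.6  47.6] 486
55 case [-57.9 -38.1 136.5] min [-61.5 -44.9 133.5] tool [  0.6 165.5  63.1] 570
70 case [-57.9 -52.8 137.1] min [-62.2 -60.  132.5] tool [  0.6 164.9  77.8] 798
85 case [-57.9 -67.3 136.4] min [-61.8 -75.  132.9] tool [  0.6 165.6  92.3] 664
100 case [-58.  -77.8 136.2] min [-60.9 -80.7 132.9] tool [  0.7 165.8 102.8] 251
```

Call:
carry_out --plan '[{"x": -0.1,"y": 2,"z": 0,"ax": 0,"ay": 0,"az": 0},{"x": -0.1,"y": 4.5,"z": 0,"ax": 0,"ay": 0,"az": 0},{"x": -0.1,"y": 6.5,"z": 0,"ax": 0,"ay": 0,"az": 0},{"x": -0.1,"y": 7.8,"z": 0,"ax": 0,"ay": 0,"az": 0},{"x": -0.1,"y": 8.6,"z": 0,"ax": 0,"ay": 0,"az": 0},{"x": -0.1,"y": 8.8,"z": 0,"ax": 0,"ay": 0,"az": 0},{"x": -0.1,"y": 8.8,"z": 0,"ax": 0,"ay": 0,"az": 0}]'

```text
t: 31.95
eef_pos: [0.5105, 0.1084, 0.2154]
tool_rot: [-0.483, 0.481, -0.517, 0.518]
contact_force: [-4.1, -2.6, 6.5]
gripper_width: 0.231
```

Call:
carry_out --plan '[{"x": 0,"y": 0,"z": 0,"ax": 0,"ay": 0,"az": 0},{"x": 0,"y": 0,"z": 0,"ax": 0,"ay": 0,"az": 0},{"x": 0,"y": 0,"z": 0,"ax": 0,"ay": 0,"az": 0},{"x": 0,"y": -2,"z": 0,"ax": 0,"ay": 0,"az": 0},{"x": 0,"y": -5,"z": 0,"ax": 0,"ay": 0,"az": 0},{"x": 0,"y": -9,"z": 0,"ax": 0,"ay": 0,"az": 0},{"x": 2,"y": -13,"z": 0,"ax": 0,"ay": 0,"az": 0}]' --gripper 0.33

```text
t: 32.65
eef_pos: [0.5088, 0.0906, 0.3465]
tool_rot: [-0.484, 0.482, -0.516, 0.517]
contact_force: [0.4, 0.3, -0.2]
gripper_width: 0.33
```

```bash
python3 chk.py wrist scene; python3 -c "
from h import *
p=cam('scene'); save(p,'s9.png',(330,120,530,310),3.5)
o=bot.get_obs(); print(o['eef_pos'])"; python3 rel.py .548 .20 .46 -.068
```

```text
32.65 [0.509 0.091 0.347] 0.32961241565659033
wrist -57 shank 365 x -58.7 y -47.3 -12.0 top z [50.2 51.6] slope 0.005
wrist -57 handle 1657 x -58.9 y 0.0 58.0 top z [57.9 58.9] slope 0.003
wrist -7 shank 374 x -8.9 y -47.5 -12.0 top z [50.2 53.3] slope 0.004
wrist -7 handle 1736 x -9.2 y 0.0 58.0 top z [57.9 58.9] slope 0.008
scene -57 shank 51 x -58.1 y -47.4 -12.0 top z [51.5 53.9] slope 0.022
scene -57 handle 185 x -57.5 y 0.2 57.8 top z [59.3 61.1] slope -0.005
scene -7 shank 58 x -8.9 y -46.4 -12.4 top z [51.4 56. ] slope -0.008
scene -7 handle 187 x -8.7 y 0.1 57.6 top z [59.3 60.8] slope 0.002
[0.5096065  0.08720577 0.34787064]
32.8 [0.5096 0.0872 0.3479] [-11.58 -11.14   3.09] [-0.003  1.565 -0.009]
```

View pics/s9.png

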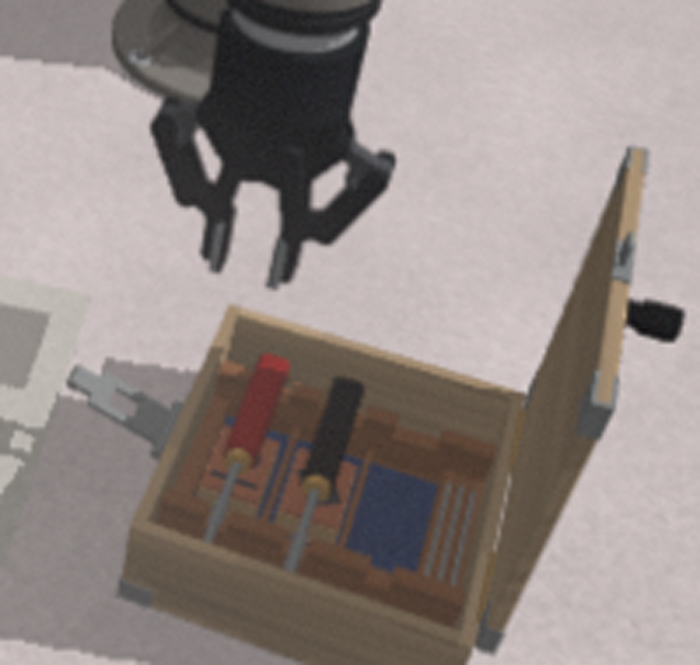

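Both tools lie in their notches: red over bay 0, black over bay 1, with handle tops at 58-59 mm and slopes under 0.02. Now I shut the lid by taking the knob where I left it.

Call:
carry_out --plan '[{"x": 0,"y": -4,"z": 0,"ax": 0,"ay": -0.14,"az": 0},{"x": 0,"y": -8,"z": 0,"ax": 0,"ay": -0.28,"az": 0},{"x": -1,"y": -12,"z": 0.2,"ax": 0,"ay": -0.42,"az": 0},{"x": -3,"y": -14,"z": 0.5,"ax": 0,"ay": -0.56,"az": 0},{"x": -6,"y": -14,"z": 0.8,"ax": 0,"ay": -0.7,"az": 0},{"x": -9,"y": -14,"z": 1.1,"ax": 0,"ay": -0.84,"az": 0},{"x": -12,"y": -14,"z": 1.4,"ax": 0,"ay": -0.98,"az": 0},{"x": -15,"y": -14,"z": 1.7,"ax": 0,"ay": -1.12,"az": 0},{"x": -18,"y": -14,"z": 2,"ax": 0,"ay": -1.26,"az": 0},{"x": -20,"y": -14,"z": 2.3,"ax": 0,"ay": -1.4,"az": 0},{"x": -22.4,"y": -14,"z": 2.5,"ax": 0,"ay": -1.54,"az": 0},{"x": -22.4,"y": -14,"z": 2.5,"ax": 0,"ay": -1.57,"az": 0}]' --gripper 0.55

```text
t: 34.0
eef_pos: [0.5489, 0.3129, 0.4864]
tool_rot: [0.708, -0.705, 0.021, -0.024]
contact_force: [-0.4, 0.6, -0.6]
gripper_width: 0.55
```

```bash
python3 rel.py .5503 .3084 .4033 -.068
```

```text
34.0 [0.5489 0.3129 0.4864] [ 0.13  8.31 -0.47] [-0.004  0.003  0.004]
```

Call:
carry_out --plan '[{"x": 0.13,"y": 1,"z": -0.47,"ax": -0.004,"ay": 0.003,"az": 0.004},{"x": 0.13,"y": 4,"z": -0.47,"ax": -0.004,"ay": 0.003,"az": 0.004},{"x": 0.13,"y": 7,"z": -0.47,"ax": -0.004,"ay": 0.003,"az": 0.004},{"x": 0.13,"y": 8.3,"z": -0.47,"ax": -0.004,"ay": 0.003,"az": 0.004},{"x": 0.13,"y": 8.3,"z": -0.47,"ax": -0.004,"ay": 0.003,"az": 0.004}]'

```text
t: 34.5
eef_pos: [0.5496, 0.3073, 0.4006]
tool_rot: [-0.706, 0.708, -0.026, 0.023]
contact_force: [-0.0, -0.1, 0.3]
gripper_width: 0.547
```

Call:
carry_out --plan '[{"x": 0,"y": 0,"z": 0,"ax": 0,"ay": 0,"az": 0},{"x": 0,"y": 0,"z": 0,"ax": 0,"ay": 0,"az": 0},{"x": 0,"y": 0,"z": 0,"ax": 0,"ay": 0,"az": 0},{"x": 0,"y": 0,"z": 0,"ax": 0,"ay": 0,"az": 0},{"x": 0,"y": 0,"z": 0,"ax": 0,"ay": 0,"az": 0},{"x": 0,"y": 0,"z": 0,"ax": 0,"ay": 0,"az": 0}]' --gripper 0 --newtons 40

```text
t: 35.1
eef_pos: [0.5515, 0.3064, 0.402]
tool_rot: [-0.706, 0.707, -0.025, 0.026]
contact_force: [7.1, 0.3, -5.3]
gripper_width: 0.2
```

Call:
carry_out --plan '[{"x": 0,"y": -0.2,"z": -1.4,"ax": 0,"ay": 0,"az": 0},{"x": 0,"y": -0.3,"z": -3,"ax": 0,"ay": 0,"az": 0},{"x": 0,"y": -0.3,"z": -5,"ax": 0,"ay": 0,"az": 0},{"x": 0,"y": -0.05,"z": -7.1,"ax": 0,"ay": 0,"az": 0},{"x": 0,"y": 0.45,"z": -9.1,"ax": 0,"ay": 0,"az": 0},{"x": 0,"y": 1.2,"z": -11.1,"ax": 0,"ay": 0,"az": 0},{"x": 0,"y": 2.2,"z": -12.95,"ax": 0,"ay": 0,"az": 0},{"x": 0,"y": 3.4,"z": -14.7,"ax": 0,"ay": 0,"az": 0},{"x": 0,"y": 4.75,"z": -16.25,"ax": 0,"ay": 0,"az": 0},{"x": 0,"y": 4.75,"z": -16.25,"ax": 0,"ay": 0,"az": 0}]'

```text
t: 36.1
eef_pos: [0.5387, 0.1394, 0.3537]
tool_rot: [-0.705, 0.709, -0.028, 0.026]
contact_force: [-4.6, -4.5, 2.0]
gripper_width: 0.198
```

```bash
python3 rel.py .5344 .0943 .2628 -.068
```

```text
36.1 [0.5387 0.1394 0.3537] [-0.07  9.11 -4.48] [ 0.006 -0.008 -0.002]
```

Call:
carry_out --plan '[{"x": 0,"y": 1.5,"z": -1.3,"ax": 0,"ay": 0,"az": 0},{"x": 0,"y": 3.2,"z": -2.4,"ax": 0,"ay": 0,"az": 0},{"x": 0,"y": 5.1,"z": -3.4,"ax": 0,"ay": 0,"az": 0},{"x": -0.05,"y": 7,"z": -4.1,"ax": 0,"ay": 0,"az": 0},{"x": -0.05,"y": 8.5,"z": -4.4,"ax": 0,"ay": 0,"az": 0},{"x": -0.05,"y": 9.1,"z": -4.5,"ax": 0,"ay": 0,"az": 0},{"x": -0.05,"y": 9.4,"z": -4.5,"ax": 0,"ay": 0,"az": 0},{"x": -0.05,"y": 9.4,"z": -4.5,"ax": 0,"ay": 0,"az": 0}]'

```text
t: 36.9
eef_pos: [0.5348, 0.0903, 0.2617]
tool_rot: [-0.703, 0.71, -0.029, 0.027]
contact_force: [-6.8, -9.3, 15.4]
gripper_width: 0.205
```

Call:
carry_out --plan '[{"x": 0,"y": 0.3,"z": 0.2,"ax": 0,"ay": 0,"az": 0},{"x": 0,"y": 0.4,"z": 0.3,"ax": 0,"ay": 0,"az": 0},{"x": 0,"y": 0.4,"z": 0.3,"ax": 0,"ay": 0,"az": 0}]'

```text
t: 37.2
eef_pos: [0.5351, 0.0904, 0.2615]
tool_rot: [-0.703, 0.71, -0.03, 0.028]
contact_force: [-13.8, -7.8, 36.8]
gripper_width: 0.199
```

Call:
carry_out --plan '[{"x": 0,"y": 0,"z": 0,"ax": 0,"ay": 0,"az": 0},{"x": 0,"y": 0,"z": 0,"ax": 0,"ay": 0,"az": 0},{"x": 0,"y": 0,"z": 0,"ax": 0,"ay": 0,"az": 0},{"x": 0,"y": -4,"z": -1,"ax": 0,"ay": 0,"az": 0},{"x": 0,"y": -8,"z": -4,"ax": 0,"ay": 0,"az": 0},{"x": 0,"y": -8,"z": -8,"ax": 0,"ay": 0,"az": 0},{"x": 0,"y": -8,"z": -10,"ax": 0,"ay": 0,"az": 0},{"x": 0,"y": -8,"z": -10,"ax": 0,"ay": 0,"az": 0}]' --gripper 0.5

```text
t: 38.0
eef_pos: [0.5268, -0.012, 0.3428]
tool_rot: [-0.702, 0.71, -0.032, 0.03]
contact_force: [-0.6, 0.3, 0.0]
gripper_width: 0.5
```

```bash
cat > lid2.py <<'E'
from case import *
o=bot.get_obs(); print(o['t'],o['eef_pos'].round(4))
for n in ('wrist','scene'):
    p=cam(n); v,u=np.mgrid[0:400,0:640]; c=case(pts(p,np.c_[u.ravel(),v.ravel()])).reshape(400,640,3)
    m=(abs(c[...,0])<95)&(abs(c[...,1])<90)&(c[...,2]>74)&(c[...,2]<93); a=c[m]
    q=np.linalg.lstsq(np.c_[a[:,:2],np.ones(len(a))],a[:,2],rcond=None)[0]; print(n,'lid slope',q.round(4),len(a))
    h=c[(c[...,0]>-190)&(c[...,0]<-104)&(abs(c[...,1])<20)&(c[...,2]>46)&(c[...,2]<125)]
    if len(h)>10:
        f=h[h[:,2]>np.percentile(h[:,2],97)]; g=h[h[:,0]<np.percentile(h[:,0],5)]
        print(' hasp far end',g.mean(0).round(1),'highest',f.mean(0).round(1),len(h))
if len(sys.argv)>1:
    p=cam('wrist'); save(p,sys.argv[1])
E
python3 lid2.py
```

```text
38.0 [ 0.5268 -0.012   0.3428]
wrist lid slope [-1.10000e-03 -5.00000e-04  8.16651e+01] 20966
 hasp far end [-173.6    1.2   68.8] highest [-111.1   -0.3   78.3] 2914
scene lid slope [-2.90000e-03  4.00000e-04  8.30314e+01] 5665
 hasp far end [-174.4   -0.8   69.7] highest [-111.    -0.3   79.6] 309
```

The lid is shut (slope under 0.003 rad, top at 82 mm). The hasp stands at about 1.23 rad. I pinch its tongue again.

```bash
python3 rel.py .5272 -.0075 .2297 -.068
```

```text
38.1 [ 0.5272 -0.0083  0.3422] [ 0.02 11.25  0.19] [ 0.01  -0.015 -0.003]
```

Call:
carry_out --plan '[{"x": 0,"y": 3,"z": 0.15,"ax": 0.01,"ay": -0.015,"az": -0.003},{"x": 0,"y": 6,"z": 0.15,"ax": 0.01,"ay": -0.015,"az": -0.003},{"x": 0,"y": 9,"z": 0.15,"ax": 0.01,"ay": -0.015,"az": -0.003},{"x": 0,"y": 11,"z": 0.15,"ax": 0.01,"ay": -0.015,"az": -0.003},{"x": 0,"y": 11.2,"z": 0.15,"ax": 0.01,"ay": -0.015,"az": -0.003},{"x": 0,"y": 11.2,"z": 0.15,"ax": 0.01,"ay": -0.015,"az": -0.003}]'

```text
t: 38.7
eef_pos: [0.5271, -0.0067, 0.2299]
tool_rot: [0.707, -0.707, 0.024, -0.023]
contact_force: [0.4, 0.8, 0.3]
gripper_width: 0.5
```

Call:
carry_out --plan '[{"x": 0,"y": 0,"z": 0,"ax": 0,"ay": 0,"az": 0},{"x": 0,"y": 0,"z": 0,"ax": 0,"ay": 0,"az": 0},{"x": 0,"y": 0,"z": 0,"ax": 0,"ay": 0,"az": 0},{"x": 0,"y": 0,"z": 0,"ax": 0,"ay": 0,"az": 0},{"x": 0,"y": 0,"z": 0,"ax": 0,"ay": 0,"az": 0},{"x": 0,"y": 0,"z": 0,"ax": 0,"ay": 0,"az": 0}]' --gripper 0 --newtons 30

```text
t: 39.3
eef_pos: [0.527, -0.0065, 0.23]
tool_rot: [0.707, -0.707, 0.024, -0.023]
contact_force: [-2.9, 1.7, 1.3]
gripper_width: 0.171
```

Call:
carry_out --plan '[{"x": 0,"y": -1.1,"z": 0.5,"ax": 0,"ay": 0,"az": 0},{"x": 0,"y": -2.2,"z": 1.3,"ax": 0,"ay": 0,"az": 0},{"x": 0,"y": -3.15,"z": 2.25,"ax": 0,"ay": 0,"az": 0},{"x": 0,"y": -3.9,"z": 3.4,"ax": 0,"ay": 0,"az": 0},{"x": 0.05,"y": -4.4,"z": 4.6,"ax": 0,"ay": 0,"az": 0},{"x": 0.1,"y": -4.6,"z": 5.6,"ax": 0,"ay": 0,"az": 0},{"x": 0.1,"y": -4.6,"z": 6.3,"ax": 0,"ay": 0,"az": 0},{"x": 0.1,"y": -4.6,"z": 6.6,"ax": 0,"ay": 0,"az": 0},{"x": 0.1,"y": -4.6,"z": 6.6,"ax": 0,"ay": 0,"az": 0}]'

```text
t: 40.2
eef_pos: [0.5324, 0.0603, 0.2769]
tool_rot: [0.707, -0.706, 0.023, -0.022]
contact_force: [-5.2, -2.3, 6.9]
gripper_width: 0.173
```

Call:
carry_out --plan '[{"x": 0,"y": 0,"z": 0.2,"ax": 0,"ay": 0,"az": 0},{"x": 0,"y": 0,"z": 0.3,"ax": 0,"ay": 0,"az": 0},{"x": 0,"y": 0,"z": 0.3,"ax": 0,"ay": 0,"az": 0}]'

```text
t: 40.5
eef_pos: [0.5326, 0.0639, 0.2769]
tool_rot: [0.707, -0.706, 0.023, -0.022]
contact_force: [-2.1, -2.0, 3.0]
gripper_width: 0.169
```

Call:
carry_out --plan '[{"x": 0,"y": 0,"z": 0,"ax": 0,"ay": 0,"az": 0},{"x": 0,"y": 0,"z": 0,"ax": 0,"ay": 0,"az": 0},{"x": 0,"y": 0,"z": 0,"ax": 0,"ay": 0,"az": 0},{"x": 0,"y": -4,"z": 0,"ax": 0,"ay": 0,"az": 0},{"x": 0,"y": -8,"z": -4,"ax": 0,"ay": 0,"az": 0},{"x": 0,"y": -9,"z": -7,"ax": 0,"ay": 0,"az": 0},{"x": 0,"y": -9,"z": -7,"ax": 0,"ay": 0,"az": 0}]' --gripper 0.5

```text
t: 41.2
eef_pos: [0.5287, -0.0113, 0.3698]
tool_rot: [0.707, -0.706, 0.024, -0.027]
contact_force: [-0.9, 0.5, -0.0]
gripper_width: 0.499
```

```bash
python3 lid2.py; python3 -c "
from h import *
a=cam('wrist')['image'][60:300,200:440]; b=cam('side')['image'][110:230,220:340]
im=np.hstack([cv2.resize(a,(400,400)),cv2.resize(b,(400,400),interpolation=cv2.INTER_CUBIC)]); cv2.imwrite('pics/fin.png',im[:,:,::-1])"
```

```text
41.2 [ 0.5287 -0.0113  0.3698]
wrist lid slope [-1.00000e-03 -6.00000e-04  8.17071e+01] 20685
 hasp far end [-117.5    0.4   77.1] highest [-110.2   -0.2  118. ] 592
scene lid slope [-2.80000e-03  8.00000e-04  8.30384e+01] 5682
 hasp far end [-117.    -0.3   78.9] highest [-110.4   -1.   119.9] 112
```

View pics/fin.png

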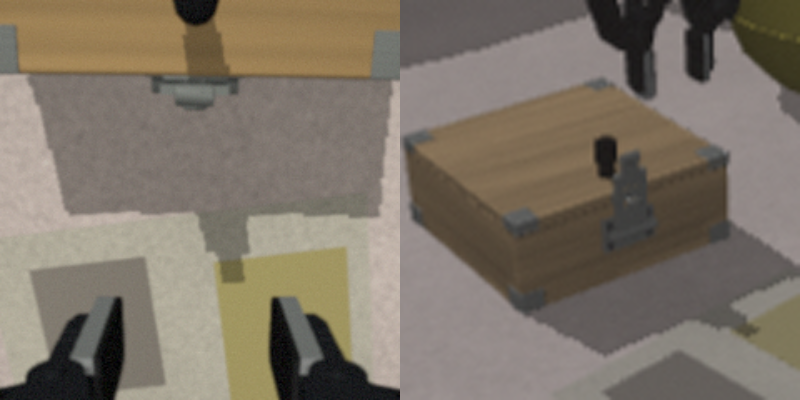

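The picture shows the hasp upright with the staple through its slot (630,200) and the lid shut. The tongue top is at case x ≈ -110, the same as at the start (-110), so the hasp angle is near 0. The gripper is clear, so I hand in.

```bash
python3 -c "
from h import *
print(bot.hand_in())"
```

```text
the job is handed in; nothing more can be done
None
```

The case is packed, shut and handed in at about 41 s of robot time. `hand_in` reports no verdict, so what follows is my own measurements.

- **Opening:** I swung the hasp out to about 1.2 rad, then raised the lid to about 1.6 rad.
- **Blocks:** Only two blocks showed. block2 (slanted square) is in bay 1 and block0 (disc and bar) in bay 0. Both lie flat, copper up, with tops at 30–31 mm.
- **Tools:** Only two tools showed. The burnisher is in notch pair 1 and the red scraper in notch pair 0. Their handle tops are at 58–59 mm in the wrist view, and they are in line with the notches within 0.02 rad. The green and yellow look-alikes were left alone.
- **Closing:** The lid slope measured under 0.003 rad. The hasp is upright with the staple through its slot, and its tongue is back at its starting position to within 1 mm. The gripper was clear of everything.
- **Bystanders:** The arm's path stayed clear of the jar and ink tin. I did not measure their positions again at the end.

**What went wrong or disagreed:**
- My first move call was refused because its rows left out some keys.
- The first hasp pinch caught the strap's shoulders, so I redid it 1 cm higher.
- The burnisher had been knocked about 6 cm while the robot was elsewhere, so I measured it again before grasping it.
- The scene and side cameras read heights 1–3 mm higher than the wrist camera.
- On the last push the gripper moved 3.6 mm past the upright hasp with little force. The tongue check afterwards showed the hasp upright.
- I could not see the blocks and tools once the lid was shut. Their last check was just before closing.

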